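Arm a drive at its guarded toggle switch

ROBOT

A 7-joint arm with a two-finger parallel gripper is mounted at the origin on a cart in front of the work surface, level with it; the furniture and walls round the work are solid. World frame = base frame: x ahead of the robot, y to its left, z up, the work surface at z = 0. Lengths are in mm, angles in rad, forces in N, time in s.
With the tool pointing down it reaches from about 400 to 875 mm from the base axis. Payload 4.4 kg.
Tool frame: the origin (TCP) lies at the very end of the fingers, on their centre line; the grasp point (between the pads) lies 19 mm behind it (ctrl.pinch_z is the z of the grasp point in the tool frame, in mm); z points along the fingers, x is the direction in which the jaws open and shut, and the axes are right-handed (so a half turn about z gives the same grasp; the last joint's range is limited). The gripper opens to 85 mm and grips with 20 to 120 N. Pads are 22 mm wide; open, the fingers measure 114 mm over their backs; the gripper's body (76 mm by 85 mm) begins 54 mm behind the grasp point. The pads swing forward as they close: fully open they stand 13 mm farther back than shut.
Start: joints at [1.272, 0.628, 0.038, 1.517, -0.027, 0.996, -0.02], TCP at [149.984, -632.473, 231.313] pointing down, gripper open.
Joint ranges: [-3.06, 3.06], [-0.37, 2.12], [-1.25, 1.32], [0.18, 2.47], [-1.1, 4.24], [0.23, 1.98], [-2.94, 2.94]. Speed limits (rad/s): [2.57, 2.57, 3.14, 3.14, 3.14, 3.14, 3.14].

INTERFACE

Orientations are given as [roll, pitch, yaw] about the fixed x, y, z axes, in that order (R = Rz(yaw) Ry(pitch) Rx(roll)).
In Python, from cell import sensors, get_image, order, ctrl gives the robot as it stands.
- The arm moves only by the tool arm_command, never from a script. Its argument "rows" is a list that holds one entry, the list of rows, each a list of 6 numbers: the shift along the tool's x, y, z in mm, then the turn, a rotation vector about the tool's x, y, z in degrees. A call has 1 to 20 rows; each row is the pose to reach, as a shift and turn from the pose commanded when the call began, along the tool's axes at that moment; what a row does not reach only later rows make up. A row lasts 1/12 s, in which the tool goes at most 41.7 mm and 7.16 degrees, less where a joint would pass 70% of its speed; a pose out of reach is approached as far as the arm can. A call with a gripper value outside its range is refused whole. "claw" is the opening, from -1 (shut) to 1 (fully open), set as the call begins (left out, the last holds). The fingers move at their own pace and stop on an object; the grip force is fixed at half the most. Time passes only in rows, so rows that repeat a pose let the fingers close. It gives the time, the measured TCP pose, the force and the opening at its end, in the units of the state.
- sensors.read_state(): the state, without advancing time (a new reading comes with each control period).
- get_image(name): name is "scene" or "top" or "wrist"; returns a dict with "pixels" (480x640x3 uint8, red, green, blue), "z_map" (480x640 float32, mm along the optical axis (not along the pixel's ray), 0 where there is no reading), "K" (3x3 intrinsics, pixels), "pose" (4x4, takes a point from camera to world coordinates). Camera axes: x right, y up, looking along -z (the intrinsics and any distortion apply to the point x, -y, -z); pixel columns grow to the right and rows downward; lengths in mm; the calibration is good to about 2 mm. A picture is of the moment at which its call begins.
- order.finish_job(): hands the job in, once; it reports no verdict.
The state is a dict: "clock": time; "qpos": joint angles; "qd": joint speeds; "tau": joint torques, N m; "eef_pos": TCP position; "tool_rot": TCP orientation; "force": force on the tool from outside, world axes, zero at the start; "torque": the same for the moment, N m; "width": finger opening in mm.
Only numpy, scipy, OpenCV 4.12 (cv2) and the standard library are available. Lean on these libraries where they do the work, as an engineer would, in place of code of your own. Each camera call takes 0.05 s, during which the arm holds its last target.

TASK

Switch on the tall tester's drive at the grey control box: push the left-hand switch's guard all the way up and back until it stays open by itself, flip the toggle beneath it away from you, then tip the guard forward again so that it drops fully shut over the toggle. Leave the right-hand switch and its guard alone, do not lift the box or shove it out of its place, and leave the other things on the bench where they lie.

Things in the scene. Friction and masses are not known exactly. Their poses are not given: they have to be found in the camera images.
- control_box: Grey metal control box loose on rubber feet, 2 to 3 kg, 100 mm deep (its x), 190 wide (its y), top panel 60 mm above the bench. Origin: centre of its underside. z up; x points to its back (away from the robot, turned up to 0.3 rad), y to its left. Two identical switches, left at y = +45 mm, right at y = -45 mm, each under a black hinged guard; between them two small pilot lenses, 10 mm high.
- guard_left (a joint): Left guard's hinge angle, rad: 0 = shut over its toggle; grows as its front swings up and back; 1.8 = fully open, leaning back on its stop. About 40 g, hinge nearly free: let go above about 1.2 rad it falls open to the stop and stays; let go below about 0.9 rad it drops shut. A hood 36 mm wide, open underneath and at the hinge end, walls 2.5 mm.
- toggle_left (a joint): Left toggle's angle, rad: 0 = off, handle leaning 0.35 rad to the box's front (towards the robot); 0.7 = on, leaning 0.35 rad to its back. It snaps over at 0.35 and stays at either end; about 3 N at its tip or 6 N at mid-handle pushes it over. The shut guard clears it in both positions.
- hinge_left (a point): Middle of the left guard's hinge line, fixed on the box: 22 mm behind the box's middle, 8 mm above the panel (68 mm above the bench). The hinge line runs along the box's y.
- brow_left (a point): Middle of the upper edge of the left guard's flat upright front (above it a 6 mm bevel to the flat top, 38 mm above the hinge line); moves with the guard. Shut: 78 mm in front of the hinge line, 32 mm above it (100 mm above the bench), 6 mm ahead of the box's front wall. Open: about 69 mm above the hinge line, 49 mm behind it; the former top is then its back, leaning out over the box's rear wall.
- lip_left (a point): Middle of the outer edge of the left guard's lip, a 2.5 mm thick flange along the lower edge of its front, sticking out 8 mm; moves with the guard. Shut: 86 mm in front of the hinge line, 4 mm below it, 14 mm in front of the box's front wall.
- bat_left (a point): Tip of the left toggle's steel bat handle, 32 mm long, 5 to 8 mm thick. Its pivot is 8 mm in front of the box's middle and 6 mm above the panel, so the tip is 36 mm above the panel and 11 mm in front of (off) or behind (on) the pivot.
- guard_right (a joint): Right guard's hinge angle, rad, the same sense and shape as the left; 0 = shut, as it is and stays. (Behind it, on the middle of the box's rear wall, 30 mm above the bench, a plug socket sticks out 13 mm.)
- toggle_right (a joint): Right toggle's angle, rad, the same sense; 0 = off, as it is and stays.
- anvil_flat: Bystander: flat steel tester anvil: round disc 65 mm across with a short stub on top, 30 mm high. Origin: centre of its underside.
- block_round_1: Bystander: round steel test block, 64 mm across, 15 mm high. Origin: centre of its underside.
- puck_1: Bystander: small black round specimen mount, 30 mm across, 16 mm high. Origin: centre of its underside.
- tweezers: Bystander: steel tweezers lying flat, 124 mm long, 12 mm wide, 6 mm high. Origin: centre of its underside.
- screwdriver: Bystander: screwdriver lying flat, 174 mm long, 23 mm thick. Origin: centre of its underside.
- block_case_1: Bystander: round steel test block, 50 mm across, 12 mm high. Origin: centre of its underside.

How it is judged:
By the outcome, as a careful person would: the job done as asked, in the order asked, and still so for the second after the job is handed in, with the robot touching nothing.
It also fails if it takes over 54 s, if anything falls off the work surface, if the arm or the gripper's body presses on something with over 40 N, if the wrist force passes 120 N, or if a joint passes its speed limit or range.

## Working session

There is one attempt and no reset: what is moved stays moved. The work goes in short steps, Python scripts to look and compute and a tool call to move; the robot and the scene stay as the last step left them, time stands still between calls to the robot, and variables do not carry over. Pictures are saved under pics/ and viewed, and the job is handed in when it is done.

Besides the shell and the picture viewer there is one more tool, called after "Emit:" as name([rows], argument=value, ...), one row to a line, values as JSON. arm_command: Moves the arm, as the interface text tells. Its arguments: {"type":"object","properties":{"rows":{"type":"array","items":{"type":"array","items":{"type":"array","items":{"type":"number"}}}},"claw":{"type":"number"}},"required":["rows"]}

```bash
mkdir -p pics; ls; cat > h.py <<'E'
import numpy as np, cv2
from cell import sensors, get_image, order, ctrl
def snap(n,f):
    im=get_image(n); cv2.imwrite(f'pics/{f}.png',im['pixels'][:,:,::-1]); np.savez(f'pics/{f}.npz',**{k:im[k] for k in('pixels','z_map','K','pose')}); return im
def P(im,u,v,z=None):
    K=im['K']; z=im['z_map'][int(v),int(u)] if z is None else z
    c=np.array([(u-K[0,2])/K[0,0]*z,-(v-K[1,2])/K[1,1]*z,-z,1]); return (im['pose']@c)[:3]
def crop(im,u0,v0,u1,v1,f,s=4):
    cv2.imwrite(f'pics/{f}.png',cv2.resize(im['pixels'][v0:v1,u0:u1,::-1],None,fx=s,fy=s,interpolation=cv2.INTER_CUBIC))
E
python3 - <<'E'
from h import *
for n in('scene','top','wrist'):
    im=snap(n,n+'0'); print(n,im['K'].round(1).tolist(),im['pose'].round(2).tolist())
print(sensors.read_state(), ctrl.pinch_z)
E
```

```text
pics
scene [[457.1, 0.0, 322.2], [0.0, 457.1, 230.8], [0.0, 0.0, 1.0]] [[-0.62, 0.42, -0.67, -89.87], [-0.79, -0.32, 0.53, 542.61], [0.01, 0.85, 0.52, 647.6], [0.0, 0.0, 0.0, 1.0]]
top [[544.0, 0.0, 318.5], [0.0, 544.0, 247.0], [0.0, 0.0, 1.0]] [[-0.01, 1.0, -0.09, 501.04], [-1.0, -0.01, -0.01, -32.78], [-0.01, 0.09, 1.0, 1294.94], [0.0, 0.0, 0.0, 1.0]]
wrist [[410.6, 0.0, 323.0], [0.0, 410.6, 242.6], [0.0, 0.0, 1.0]] [[0.23, 0.94, 0.26, 215.27], [-0.97, 0.22, 0.06, -617.36], [-0.0, -0.26, 0.96, 372.59], [0.0, 0.0, 0.0, 1.0]]
{'clock': 0.15, 'qpos': array([ 1.27222036,  0.62908271,  0.03844725,  1.51814423, -0.0269868 ,
        0.99633482, -0.0199967 ]), 'qd': array([ 0.00094982, -0.00407883,  0.00063356, -0.00349703,  0.00241728,
        0.00121804,  0.0022402 ]), 'tau': array([ 2.02906929e-03, -5.63796151e+01,  1.22798324e+00, -1.93650520e+01,
        1.11486393e-02,  7.38147850e-03,  1.66731184e-05]), 'eef_pos': array([ 149.8583517 , -631.99018963,  230.63146408]), 'tool_rot': array([ 3.14157768e+00,  1.45127619e-03, -1.33800910e+00]), 'force': array([-0.18111985,  0.68527848, -0.25486933]), 'torque': array([ 0.05574495, -0.03301419,  0.01311868]), 'width': 85.4922475513741} -18.700000000000003
```

View pics/scene0.png

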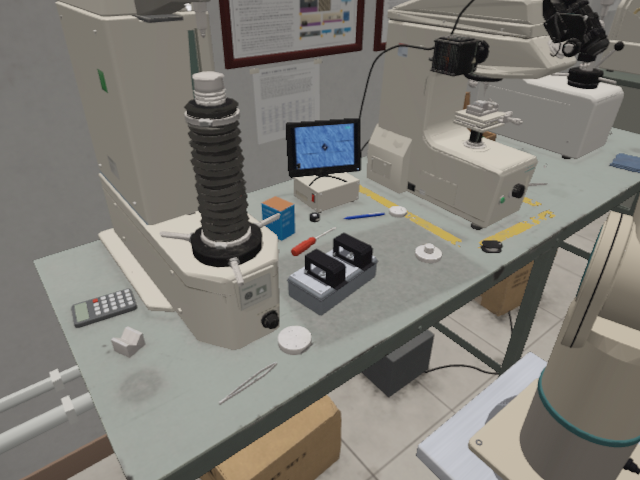

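View pics/top0.png

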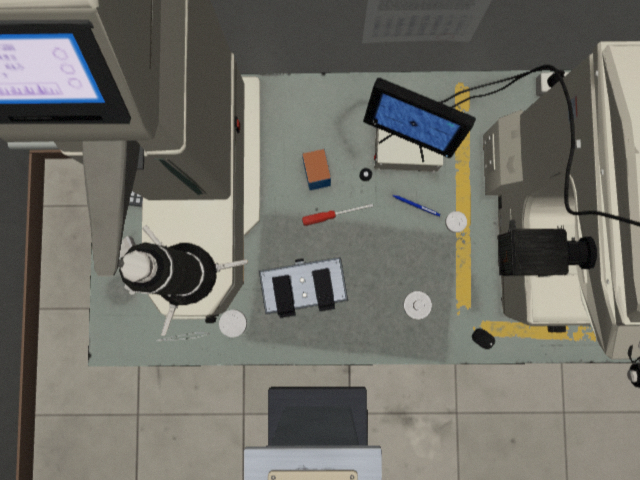

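The overview shows the control box at about (303,286) in the top view, the left switch at (284,295) and the right at (323,289). The plug socket is at (299,261), at the back.

```bash
python3 - <<'E'
from h import *
class D(dict):pass
im=dict(np.load('pics/top0.npz'))
crop(im,245,245,365,330,'c1',6)
im2=dict(np.load('pics/scene0.npz'))
crop(im2,270,220,400,320,'c2',6)
# panel plane points
z=im['z_map'];vs,us=np.mgrid[240:335,240:370]
pts=np.array([P(im,u,v) for u,v in zip(us.ravel(),vs.ravel())])
H=pts[:,2].reshape(us.shape)
for h0,h1 in((50,68),(90,115)):
    m=(pts[:,2]>h0)&(pts[:,2]<h1); q=pts[m]; print(m.sum(),q.mean(0),np.median(q[:,2]),q.min(0),q.max(0)); 
    print(cv2.minAreaRect(q[:,:2].astype(np.float32)))
hi=((H>90)&(H<115)).astype(np.uint8); n,l,s,c=cv2.connectedComponentsWithStats(hi); print(s,c)
for k in range(1,n):
    if s[k,4]>50:
        q=pts[(l==k).ravel()]; print(k,q.mean(0),cv2.minAreaRect(q[:,:2].astype(np.float32)))
E
```

```text
2515 [530.30920278  18.36032307  59.13709978] 59.22609338719121 [455.35984233 -83.51796802  50.04165409] [630.01162027 159.93064641  67.96741851]
((530.1198120117188, 42.905189514160156), (259.9249267578125, 155.9818878173828), 79.74019622802734)
1275 [513.35059528  15.03094009 105.29778583] 105.38221662360343 [462.99553666 -52.9873136   90.44071195] [564.80238978  82.51259726 113.10228151]
((513.7069702148438, 14.744865417480469), (83.6266860961914, 125.8394546508789), 9.068500518798828)
[[    0     0   130    95 11075]
 [   72    27    23    41   631]
 [   32    34    23    41   644]] [[64.70537246 46.57146727]
 [83.21236133 47.38351823]
 [42.63354037 53.99378882]]
1 [520.27982411 -29.72085531 105.43242567] ((520.7740478515625, -29.683025360107422), (83.55396270751953, 35.88694763183594), 9.019240379333496)
2 [506.56124219  58.87936073 105.16586387] ((506.6346740722656, 59.128623962402344), (83.60676574707031, 36.080177307128906), 8.959968566894531)
```

```bash
ls pics
```

```text
c1.png
c2.png
scene0.npz
scene0.png
top0.npz
top0.png
wrist0.npz
wrist0.png
```

```bash
cat >> h.py <<'E'
def cloud(im,u0,v0,u1,v1):
    vs,us=np.mgrid[v0:v1,u0:u1]; z=im['z_map'][v0:v1,u0:u1]; K=im['K']
    c=np.stack([(us-K[0,2])/K[0,0]*z,-(vs-K[1,2])/K[1,1]*z,-z,np.ones_like(z)],-1).reshape(-1,4)
    return (c@im['pose'].T)[z.ravel()>0][:,:3]
E
python3 - <<'E'
from h import *
yaw=0.158; R=np.array([[np.cos(yaw),np.sin(yaw)],[-np.sin(yaw),np.cos(yaw)]])
for f,w in(('top0',(240,240,370,335)),('scene0',(270,220,400,320))):
    im=dict(np.load(f'pics/{f}.npz')); p=cloud(im,*w); q=p.copy(); q[:,:2]=(p[:,:2]-[513.7,14.7])@R.T
    m=(abs(q[:,0])<90)&(abs(q[:,1])<115)
    q=q[m]
    for a,b in((-5,3),(15,50),(54,66),(90,102),(102,115)):
        s=q[(q[:,2]>a)&(q[:,2]<b)]
        if len(s): print(f,a,b,len(s),'med z',np.median(s[:,2]),np.percentile(s,[0,1,3,50,97,99,100],axis=0)[:, :2].round(1).tolist())
E
```

```text
top0 -5 3 2943 med z -0.7743859350391631 [[-89.9, -115.0], [-89.1, -113.9], [-87.3, -111.8], [-47.5, -2.9], [87.6, 111.6], [89.3, 113.7], [89.9, 115.0]]
top0 15 50 115 med z 45.10225454620695 [[-36.5, -95.7], [-36.4, -95.5], [-36.4, -95.4], [64.2, -2.2], [76.2, 95.2], [76.5, 95.3], [76.8, 95.3]]
top0 54 66 2251 med z 59.38255911070428 [[-49.8, -94.3], [-47.7, -91.9], [-43.2, -88.9], [18.0, -1.2], [60.2, 88.5], [61.9, 91.6], [63.8, 94.1]]
top0 90 102 107 med z 100.9496562627769 [[-41.8, -62.6], [-41.8, -62.2], [-41.4, -60.0], [-13.6, 27.1], [38.9, 62.2], [39.7, 62.3], [40.5, 62.6]]
top0 102 115 1168 med z 105.64447406220563 [[-41.7, -62.9], [-39.6, -62.2], [-37.0, -60.7], [0.4, 27.0], [39.4, 60.6], [40.9, 62.3], [41.8, 63.0]]
scene0 -5 3 1986 med z 0.25407858968299024 [[-90.0, -115.0], [-89.2, -112.3], [-87.3, -106.7], [-49.6, 16.2], [72.2, 111.1], [83.5, 113.5], [90.0, 114.9]]
scene0 15 50 1082 med z 32.38452071150931 [[-39.1, -97.1], [-38.3, -88.3], [-37.9, -80.6], [-35.5, 67.9], [52.1, 95.7], [57.2, 96.1], [63.7, 97.0]]
scene0 54 66 1080 med z 60.36794280478972 [[-51.0, -89.8], [-49.4, -83.0], [-45.9, -61.7], [2.6, 61.8], [54.6, 92.5], [58.0, 93.8], [62.2, 94.7]]
scene0 90 102 335 med z 97.16503201668263 [[-44.8, -63.3], [-44.1, -59.3], [-43.6, -55.9], [-27.7, 29.5], [37.4, 63.6], [39.2, 64.3], [40.7, 64.6]]
scene0 102 115 860 med z 106.10429087412575 [[-43.4, -64.4], [-40.9, -63.1], [-39.2, -59.8], [-3.1, 30.5], [38.3, 62.7], [40.0, 63.6], [42.7, 65.4]]
```

View pics/c1.png

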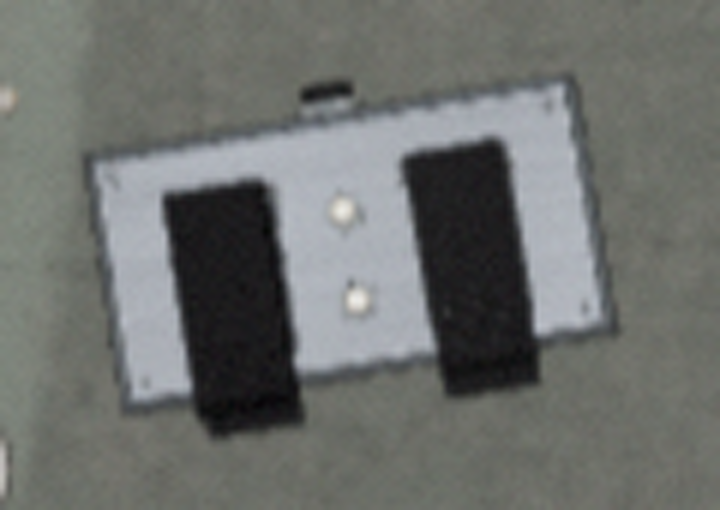

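View pics/c2.png

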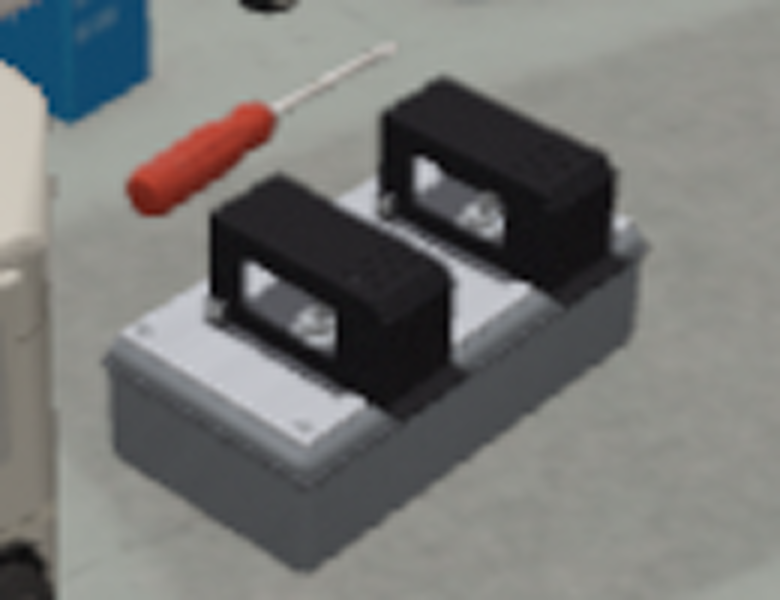

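The box measures consistently: the front wall is at -37.5 and the back at +62.5 in the test frame, so its centre is at (526.2,16.9) with yaw 0.158. The front face of the guards sits at -44, which fits the stated geometry. Next I check for obstacles along the swing in.

```bash
python3 - <<'E'
from h import *
im=dict(np.load('pics/top0.npz')); p=cloud(im,0,0,640,480)
s=dict(np.load('pics/scene0.npz')); q=cloud(s,0,0,640,480)
for nm,c in(('top',p),('scene',q)):
  for x0 in range(200,700,50):
    r=[]
    for y0 in range(-550,300,50):
        m=(c[:,0]>=x0)&(c[:,0]<x0+50)&(c[:,1]>=y0)&(c[:,1]<y0+50)
        r.append(int(c[m,2].max()) if m.any() else -9)
    print(nm,x0,r)
im=dict(np.load('pics/wrist0.npz'));
E
```

```text
top 200 [-784, -784, -787, -785, -785, -780, -784, -787, -779, -786, -788, -787, -786, -786, -785, -785, -786]
top 250 [-9, -9, -9, -9, -9, -9, -9, -9, -9, -9, -9, -9, -9, -9, -9, -9, -9]
top 300 [4, 5, 5, 4, 5, 6, 6, 4, 6, 4, 4, 4, 7, 3, 7, 5, 2]
top 350 [7, 491, 23, 22, 7, 7, 5, 6, 6, 7, 7, 5, 7, 6, 6, 5, 7]
top 400 [471, 499, 190, 24, 7, 11, 13, 6, 7, 7, 7, 8, 6, 5, 22, 82, 209]
top 450 [195, 562, 561, 8, 8, 33, 36, 7, 9, 110, 110, 112, 111, 60, 195, 220, 221]
top 500 [274, 566, 566, 492, 492, 16, 16, 7, 6, 102, 113, 109, 112, 63, 221, 603, 604]
top 550 [-9, 574, 574, 494, 494, 7, 8, 6, 6, 66, 111, 65, 105, 210, 220, 607, 607]
top 600 [200, 569, 564, 485, 484, 7, 7, 10, 5, 7, 6, 7, 9, 6, 197, 615, 614]
top 650 [269, 569, 564, 19, 21, 17, 7, 6, 9, 26, 27, 26, 8, 37, 740, 742, 740]
scene 200 [-9, -9, -9, -9, -9, -9, -9, -9, -9, -9, -9, -9, -9, -9, -9, -9, -9]
scene 250 [-9, -9, -9, -9, -9, -9, -9, -9, -9, -9, -9, -9, -9, -9, -9, -9, -9]
scene 300 [517, 3, 1, 4, 3, 2, 3, 3, 2, 3, 2, 2, 3, 2, 2, 2, 3]
scene 350 [565, 540, 21, 20, 3, 4, 4, 3, 3, 3, 3, 3, 3, 3, 3, 3, 3]
scene 400 [564, 545, 189, 20, 4, 13, 17, 3, 2, 3, 3, 4, 3, 3, 18, 81, 208]
scene 450 [561, 561, 560, 4, 3, 31, 32, 3, 3, 106, 109, 108, 109, 62, 193, 218, 220]
scene 500 [381, 560, 559, 490, 489, 14, 14, 5, 3, 103, 109, 108, 109, 62, 218, 589, 589]
scene 550 [382, 554, 557, 489, 490, 3, 3, 3, 3, -536, 108, 61, 62, 208, 218, 492, 587]
scene 600 [364, 553, 553, 485, 441, 4, 3, 3, -791, 3, -531, 2, 3, 3, 192, 580, 584]
scene 650 [363, 549, 549, 15, 15, 11, 3, 3, 3, 21, 25, 25, 3, -9, 550, 570, 581]
```

View pics/wrist0.png

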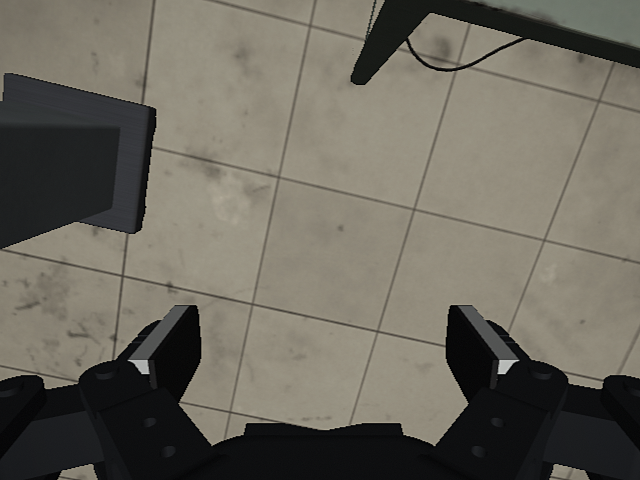

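```bash
cat >> h.py <<'E'
from scipy.spatial.transform import Rotation as Ro
YAW=0.158; C=np.array([526.2,16.9,0.]); RB=Ro.from_euler('z',YAW)
def B(x,y,z): return C+RB.apply([x,y,z])
def toB(p): return RB.inv().apply(np.asarray(p)-C)
def tool(t):  # t = tilt from vertical (deg), tool z leaning to box +x ; tool x=+box y
    d=np.radians(t); z=np.array([np.sin(d),0,-np.cos(d)]); x=np.array([0,1.,0]); y=np.cross(z,x)
    return RB*Ro.from_matrix(np.stack([x,y,z],1))
def rel(p,R,p0,R0):
    return np.r_[R0.inv().apply(np.asarray(p)-p0),(R0.inv()*R).as_rotvec(degrees=True)].round(1).tolist()
def cur():
    s=sensors.read_state(); return s['eef_pos'],Ro.from_euler('xyz',s['tool_rot']),s
E
python3 - <<'E'
from h import *
p,R,s=cur()
w=[(np.array([200,-400,270.]),Ro.from_euler('z',50,degrees=True)*R),(np.array([380,-150,270.]),Ro.from_euler('z',100,degrees=True)*R),(B(-110,45,200),tool(0))]
for a,b in w:
    print(rel(a,b,p,R)); p,R=a,b
print(w[2][0],tool(0).as_euler('xyz'))
E
```

```text
[-214.2, -102.3, -39.1, -0.1, 0.0, -50.0]
[48.7, -304.2, -0.1, -0.1, 0.0, -50.0]
[105.0, -166.1, 69.8, -0.1, 0.1, -75.7]
[410.48971147  44.03169971 200.        ] [-3.14159265  0.          1.72879633]
```

Emit:
arm_command([
  [[-30,-14,-6,0,0,-7],[-60,-29,-11,0,0,-14],[-90,-43,-17,0,0,-21],[-120,-58,-22,0,0,-28],[-150,-72,-28,0,0,-35],[-180,-87,-33,0,0,-42],[-214,-102,-39,0,0,-49],[-214,-102,-39,0,0,-50]],
], claw=-1)

```text
clock: 0.82
eef_pos: [201.1, -393.8, 270.9]
tool_rot: [-3.138, 0.002, -0.454]
force: [-0.7, 0.8, -1.1]
width: 0.2
```

Emit:
arm_command([
  [[6,-38,0,0,0,-7],[12,-76,0,0,0,-14],[18,-114,0,0,0,-21],[24,-152,0,0,0,-28],[30,-190,0,0,0,-35],[37,-228,0,0,0,-42],[43,-266,0,0,0,-49],[49,-304,0,0,0,-50],[49,-304,0,0,0,-50]],
])

```text
clock: 1.57
eef_pos: [384.9, -144.5, 271.1]
tool_rot: [-3.141, -0.006, 0.419]
force: [0.4, 0.2, 0.3]
width: -0.1
```

Emit:
arm_command([
  [[10,-15,6,0,0,-7],[19,-30,12,0,0,-14],[29,-45,19,0,0,-21],[38,-60,25,0,0,-28],[48,-75,31,0,0,-35],[57,-90,37,0,0,-42],[67,-105,44,0,0,-49],[76,-120,50,0,0,-56],[86,-136,57,0,0,-63],[95,-151,63,0,0,-70],[105,-166,70,0,0,-75.7],[105,-166,70,0,0,-75.7]],
])

```text
clock: 2.57
eef_pos: [411.0, 46.1, 199.7]
tool_rot: [3.141, -0.003, 1.735]
force: [0.0, 0.4, -0.7]
width: -0.2
```

```bash
python3 - <<'E'
from h import *
p,R,s=cur(); print(s['qpos'].round(3), toB(p))
for a,b in [(B(-115,45,110),tool(45))]:
    print(rel(a,b,p,R))
im=snap('wrist','w1')
E
```

```text
[ 0.448  0.46  -0.859  2.16   0.518  0.738  0.979] [-109.14140197   46.91559355  199.68474959]
[-2.2, -5.9, 89.7, -45.0, -0.3, 0.3]
```

View pics/w1.png

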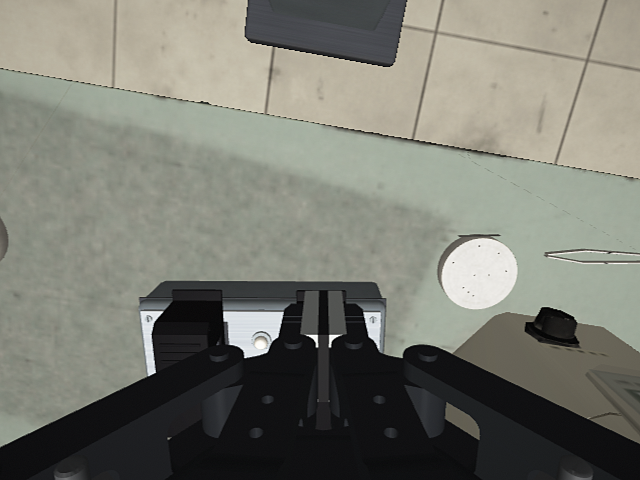

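The wrist view is upside down, with the robot side at the top. The shut fingertips are at (323,315), right above the left guard's front at (322,300), so laterally it is well centred. Now I tilt the tool.

Emit:
arm_command([
  [[0,-1,13,-7,0,0],[-1,-2,26,-14,0,0],[-1,-3,39,-21,0,0],[-2,-4,52,-28,0,0],[-2,-5,65,-35,0,0],[-2,-6,78,-42,0,0],[-2,-6,90,-45,0,0],[-2,-6,90,-45,0,0],[-2,-6,90,-45,0,0]],
])

```text
clock: 3.37
eef_pos: [486.4, 44.4, 136.1]
tool_rot: [2.667, 0.008, 1.733]
force: [1.1, 0.2, -0.0]
width: 0.1
```

```bash
python3 - <<'E'
from h import *
p,R,s=cur(); print(s['qpos'].round(3), toB(p), (tool(0).inv()*R).as_rotvec(degrees=True),s['force'])
for a,b in [(B(-100,45,50),tool(45))]:
    print(rel(a,b,p,R))
for n in('wrist','scene'): im=snap(n,n+'2')
crop(im,250,170,450,320,'s2c',4)
E
```

```text
[ 0.628  0.818 -1.244  2.466  1.871  0.86  -0.274] [-34.98283615  33.3770292  136.06516527] [-27.16927064  -0.38507269  -0.35710351] [ 1.08843817  0.19420359 -0.00987384]
[12.6, -97.1, 46.8, -17.8, 0.2, 0.5]
```

View pics/wrist2.png

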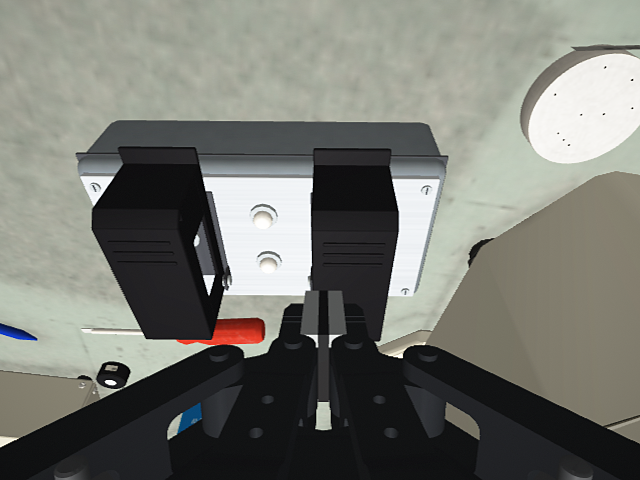

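View pics/s2c.png

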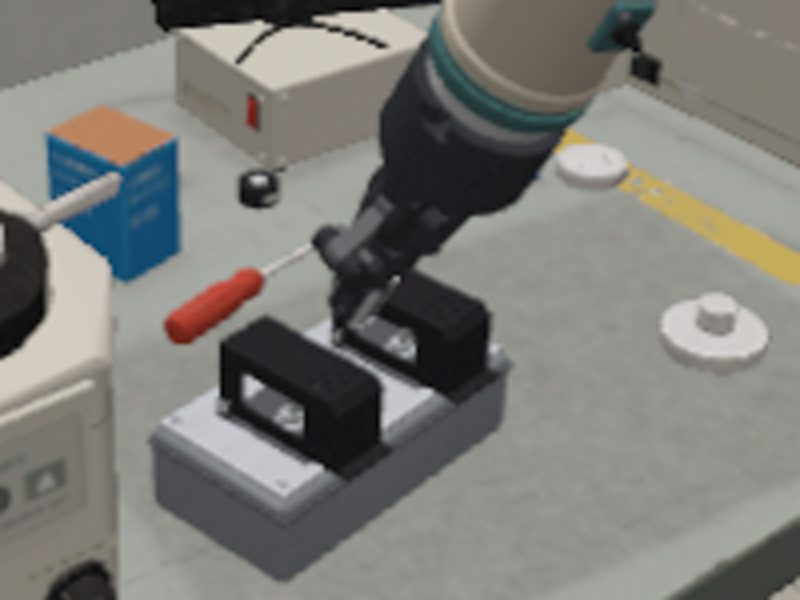

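Pointing the tool outward this close to the base runs into joint limits (q4 at 2.47, q3 at -1.24). I'll fit a kinematic model to find out which tool directions are reachable there.

```bash
cat > kin.py <<'E'
import numpy as np
from scipy.optimize import least_squares
from scipy.spatial.transform import Rotation as Ro
def T(R=None,p=(0,0,0)):
    M=np.eye(4); 
    if R is not None: M[:3,:3]=R.as_matrix()
    M[:3,3]=p; return M
def rz(a): return T(Ro.from_euler('z',a))
def ry(a): return T(Ro.from_euler('y',a))
def fk(q,k):
    d1,d3,a3,d5,a5,a6,d7,b,g,bx,by=k
    # q2,q4,q6 all pitch about +y
    return T(p=(bx,by,0))@rz(q[0]+b)@T(p=(0,0,d1))@ry(q[1])@T(p=(0,0,d3))@rz(q[2])@T(p=(a3,0,0))@ry(q[3])@T(p=(a5,0,d5))@rz(q[4])@ry(q[5])@T(p=(a6,0,0))@rz(q[6]+g)@T(p=(0,0,d7))
data=[([ 1.27222036,0.62908271,0.03844725,1.51814423,-0.0269868,0.99633482,-0.0199967],[149.858,-631.99,230.631],[3.14157768,1.45127619e-03,-1.33800910]),
([0.448,0.46,-0.859,2.16,0.518,0.738,0.979],None,None),([0.628,0.818,-1.244,2.466,1.871,0.86,-0.274],[486.4,44.4,136.1],[2.667,.008,1.733])]
data[1]=(data[1][0],[411.0,46.1,199.7],[3.141,-.003,1.735])
E
python3 - <<'E'
from kin import *
import itertools
def res(k,sg):
    r=[]
    for q,p,e in data:
        M=fk(np.array(q)*sg,k); r+=list((M[:3,3]-p)/5); r+=list((Ro.from_matrix(M[:3,:3]).inv()*Ro.from_euler('xyz',e)).as_rotvec()*20)
    return r
best=[]
for s in itertools.product([1,-1],repeat=3):
    sg=np.array([1,1,s[0],1,s[1],1,s[2]])
    for g in(0,np.pi):
        k0=[267,293,50,342,-50,76,250,-2.61,g,0,0]
        o=least_squares(lambda k:np.array(res(k,sg)+list((np.array(k)-k0)[[0,1,2,3,4,5,6]]*.002)),k0); best.append((o.cost,sg,o.x))
best.sort(key=lambda t:t[0])
for b in best[:3]: print(b[0],b[1],b[2].round(2))
E
```

```text
123.43603626141169 [1 1 1 1 1 1 1] [ -783.87   145.54   717.14   883.75  -288.73  1006.44 -1553.84    -4.2
     1.67   691.41  -497.25]
123.43603631835646 [1 1 1 1 1 1 1] [ -783.85   145.54   717.13   883.73  -288.73  1006.42 -1553.81    -4.2
    -4.61   691.41  -497.25]
416.6691817420604 [ 1  1 -1  1 -1  1 -1] [ 1.21054e+03  1.36797e+03 -6.15740e+02  4.09960e+02  4.21870e+02
 -8.15330e+02  1.86951e+03 -3.15000e+00  1.60000e+00  5.54540e+02
  5.33590e+02]
```

```bash
python3 - <<'E'
from kin import *
import itertools
E=Ro.from_euler
out=[]
for s in itertools.product([1,-1],repeat=7):
  if s[1]==-1: continue
  for off in itertools.product([0,np.pi],repeat=3):
    def f(x):
        r=[]
        for q,p,e in data:
            a=np.array(q)*s
            R=E('z',a[0]+x[0])*E('y',a[1])*E('z',a[2]+off[0])*E('y',a[3])*E('z',a[4]+off[1])*E('y',a[5])*E('z',a[6]+x[1]) 
            r+=list((R.inv()*E('xyz',e)).as_rotvec())
        return r
    for b0 in(-2.6,.5):
      for g0 in (0,1.57,3.14,-1.57):
        try:o=least_squares(f,[b0,g0]); out.append((o.cost,s,off,o.x.round(3)))
        except Exception: pass
out.sort(key=lambda t:t[0]); 
for o in out[:6]: print(o)
E
```

```text
Still running in the background as job /tmp/bash_jobs.1000/b7548d3102f6 (pid 766). You'll get a notice when it ends.
```

```bash
kill -- -$(cat /tmp/bash_jobs.1000/b7548d3102f6/pid); python3 - <<'E'
from kin import *
import itertools
E=Ro.from_euler
out=[]
for s in itertools.product([1,-1],repeat=3):
    sg=np.array([-1,1,s[0],1,s[1],1,s[2]])
    for g in (0,np.pi):
        n=0
        for q,p,e in data:
            a=np.array(q)*sg
            R=E('z',a[0])*E('y',a[1])*E('z',a[2])*E('y',a[3])*E('z',a[4])*E('y',a[5])*E('z',a[6]+g)
            n+=np.sum((R.inv()*E('xyz',e)).as_rotvec()**2)
        out.append((n,sg,g))
out.sort(key=lambda t:t[0]); print(out[:3])
sg,g=out[0][1:]
def res(k):
    r=[]
    for q,p,e in data:
        M=fk(np.array(q)*sg,list(k)+[0,g,0,0]); r+=list((M[:3,3]-p))
    return r
k0=np.array([300,300,0,300,0,0,250.])
o=least_squares(lambda k:np.r_[res(k),(k-k0)*.005],k0); print(o.x.round(1),np.round(res(o.x),1))
k0=np.array([267,293,50,342,-77,76,250.])
o=least_squares(lambda k:np.r_[res(k),(k-k0)*.005],k0); print(o.x.round(1),np.round(res(o.x),1))
E
```

```text
[(np.float64(2.8895924226026763e-06), array([-1,  1, -1,  1, -1,  1, -1]), 3.141592653589793), (np.float64(4.1374286661808535), array([-1,  1, -1,  1, -1,  1,  1]), 3.141592653589793), (np.float64(6.818896244222449), array([-1,  1,  1,  1,  1,  1,  1]), 3.141592653589793)]
[207.4 555.1  47.3 493.4  -9.9 135.7 136.5] [26.9  8.5  1.   1.9  4.3 -4.2 -0.4 -2.7  3.1]
[207.1 555.   47.6 493.9  -9.9 136.2 135.8] [26.8  8.5  1.   1.9  4.2 -4.2 -0.4 -2.7  3.1]
```

```bash
cat >> h.py <<'E'
import json
def rec():
    s=sensors.read_state(); open('samples.jsonl','a').write(json.dumps([s['qpos'].tolist(),s['eef_pos'].tolist(),s['tool_rot'].tolist()])+'\n')
E
python3 - <<'E'
from h import *
rec()
p,R,s=cur()
for a,b in [(B(-60,30,230),tool(0)),]: print(rel(a,b,p,R))
E
```

```text
[-3.6, 19.9, -94.0, 27.2, 0.6, 0.4]
```

Emit:
arm_command([
  [[-1,4,-20,0,0,0],[-2,8,-40,7,0,0],[-3,12,-60,14,0,0],[-4,20,-80,21,0,0],[-4,20,-94,27.2,0,0],[-4,20,-94,27.2,0,0]],
])

```text
clock: 3.97
eef_pos: [464.2, 29.7, 219.7]
tool_rot: [2.975, 0.058, 1.723]
force: [0.4, -1.9, -1.1]
width: 0.1
```

```bash
python3 - <<'E'
from h import *
rec(); print(sensors.read_state()['qpos'].round(2))
E
```

```text
[ 0.65  0.54 -1.18  2.16  0.88  0.81  0.65]
```

Emit:
arm_command([
  [[0,15,0,7,0,0],[0,30,0,14,0,0],[0,45,0,21,0,0],[0,60,0,28,0,0],[0,60,0,28,0,0]],
])

```text
clock: 4.38
eef_pos: [530.6, 41.9, 226.6]
tool_rot: [-2.822, 0.051, 1.716]
force: [1.1, -0.3, -1.0]
width: -0.2
```

```bash
python3 - <<'E'
from h import *
rec(); print(sensors.read_state()['qpos'].round(2),sensors.read_state()['clock'])
E
```

```text
[ 0.39  0.85 -1.06  1.55  0.62  1.49  0.94] 4.3833
```

Emit:
arm_command([
  [[0,-10,-10,0,0,7],[0,-20,-20,0,0,14],[0,-30,-30,0,0,21],[0,-40,-40,0,0,28],[0,-40,-40,0,0,35],[0,-40,-40,0,0,35]],
])

```text
clock: 4.88
eef_pos: [498.4, 39.6, 280.8]
tool_rot: [-2.914, 0.227, 1.127]
force: [0.8, -0.2, 0.3]
width: -0.0
```

```bash
python3 - <<'E'
from h import *
rec(); print(sensors.read_state()['qpos'].round(2),sensors.read_state()['clock'])
from kin import *
sg=np.array([-1,1,-1,1,-1,1,-1])
S=[json.loads(l) for l in open('samples.jsonl')]
q0,p0,e0=data[0]; S.append([q0,p0,e0]); S.append(data[1])
E=Ro.from_euler
def fkg(q,k):
    a=np.array(q)*sg; a[6]+=np.pi; k=np.asarray(k).reshape(7,3)
    M=Ro.identity(); p=np.zeros(3); 
    for i,ax in enumerate('zyzyzyz'):
        p=p+M.apply(k[i]) ; M=M*E(ax,a[i])
    return p,M
# k[0]: base->j1 ... tool offset extra
def full(q,k):
    p,M=fkg(q,k[:21]); return p+M.apply([0,0,k[21]]),M
k0=np.zeros(22); k0[2]=150;k0[5]=100;k0[8]=300;k0[11]=250;k0[14]=250;k0[17]=250;k0[21]=250
def res(k): return np.concatenate([full(q,k)[0]-p for q,p,e in S])
o=least_squares(lambda k:np.r_[res(k),(k-k0)*.003],k0); print(o.x.round(1)); print(res(o.x).round(1)); np.save('k.npy',o.x)
for q,p,e in S: print((full(q,o.x)[1].inv()*E('xyz',e)).magnitude().round(4))
E
```

```text
[ 0.37  0.68 -0.93  1.59  0.47  1.47  0.44] 4.8833
[-3.000e-01  1.400e+00  1.936e+02  6.000e-01 -6.100e+00  1.436e+02
  1.100e+00 -6.100e+00  3.048e+02 -9.000e-01 -7.800e+00  2.548e+02
  1.000e-01 -7.800e+00  1.910e+02 -2.000e-01 -2.000e-01  1.910e+02
 -4.000e-01 -2.000e-01  5.060e+01  3.006e+02]
[-0.  -0.   0.   0.   0.   0.1 -0.  -0.  -0.1  0.   0.1  0.   0.   0.
  0.  -0.  -0.  -0.1]Traceback (most recent call last):
  File "<stdin>", line 20, in <module>
AttributeError: 'float' object has no attribute 'round'
```

The model fits to 0.1 mm. Next I search for reachable tool directions at the lip.

```bash
cat > ik.py <<'E'
from h import *
from scipy.optimize import least_squares
sg=np.array([-1,1,-1,1,-1,1,-1]); kk=np.load('k.npy'); E=Ro.from_euler
lo=np.array([-3.06,-.37,-1.25,.18,-1.1,.23,-2.94]);hi=np.array([3.06,2.12,1.32,2.47,4.24,1.98,2.94])
def rzm(a): c,s=np.cos(a),np.sin(a); return np.array([[c,-s,0],[s,c,0],[0,0,1]])
def rym(a): c,s=np.cos(a),np.sin(a); return np.array([[c,0,s],[0,1,0],[-s,0,c]])
def fk(q,full=False):
    a=np.array(q)*sg; a[6]+=np.pi; k=kk[:21].reshape(7,3); M=np.eye(3);p=np.zeros(3);J=[]
    for i in range(7):
        p=p+M@k[i]; J.append(p); M=M@(rzm,rym)[i%2](a[i])
    p=p+M@[0,0,kk[21]]
    return (p,M,J) if full else (p,M)
def ik(p,R,seed):
    Rm=R.as_matrix()
    def f(q):
        a,M=fk(q); return np.r_[(a-p)/10, (M-Rm).ravel()*5, (q-seed)*1e-3]
    o=least_squares(f,np.clip(seed,lo+.01,hi-.01),bounds=(lo+.02,hi-.02),max_nfev=80)
    a,M=fk(o.x); return o.x,np.linalg.norm(a-p),np.linalg.norm(M-Rm)
E
cat > t.py <<'E'
from ik import *
rng=np.random.default_rng(0)
seeds=[np.array([0.4,.6,-.9,1.8,.5,1.2,.6]),np.array([-.1,.6,0,2.0,0,.8,1.57]),np.array([-.1,.6,0,2.0,0,.8,-1.5]),np.array([-.6,.6,.9,1.8,-.5,1.,1.]),np.array([.6,.8,-1.2,2.3,1.8,.8,-.3]),np.array([.5,.8,-1.2,2.3,3.,.8,-.3]),np.array([-.5,.8,1.2,2.3,-1,.8,0])]
for az in (0,30,60,90,120,-30,-60,-90,-120):
  for t in(15,25,35,45):
    d=np.radians(t);a=np.radians(az); h=np.array([np.cos(a),np.sin(a),0]); z=h*np.sin(d)+[0,0,-np.cos(d)]; 
    best=None
    for roll in (0,90,180,270):
        x0=np.array([-np.sin(a),np.cos(a),0]); y0=np.cross(z,x0); c,s_=np.cos(np.radians(roll)),np.sin(np.radians(roll))
        x=c*x0+s_*y0; R=RB*Ro.from_matrix(np.stack([x,np.cross(z,x),z],1))
        for sd in seeds:
            q,e,r=ik(B(-66,45,52),R,sd)
            if best is None or e+r*100<best[0]: best=(e+r*100,roll,q.round(2))
        if best[0]<1: break
    print(az,t,best)
E
timeout 500 python3 t.py
```

```text
0 15 (np.float64(1.346068098649846e-05), 0, array([ 0.49,  0.93, -1.06,  2.41,  1.78,  0.8 , -0.21]))
0 25 (np.float64(18.774293580030527), 0, array([ 0.57,  1.05, -1.23,  2.45,  1.83,  1.  , -0.24]))
0 35 (np.float64(44.62324792740992), 0, array([ 0.59,  1.05, -1.23,  2.45,  1.85,  0.97, -0.22]))
0 45 (np.float64(69.97816061453462), 0, array([ 0.64,  1.06, -1.23,  2.45,  1.89,  0.92, -0.18]))
30 15 (np.float64(2.112890840634098e-05), 0, array([ 0.6 ,  0.92, -1.03,  2.36,  1.71,  0.61,  0.5 ]))
30 25 (np.float64(4.235990732817099), 180, array([ 0.78,  1.09, -1.23,  2.45,  1.95,  0.76, -2.75]))
30 35 (np.float64(19.99486765449326), 180, array([ 0.91,  1.17, -1.23,  2.45,  2.06,  0.64, -2.66]))
30 45 (np.float64(30.465157840056452), 0, array([ 1.08,  1.32, -1.23,  2.45,  2.22,  0.52,  0.59]))
60 15 (np.float64(2.968952360558075e-05), 0, array([ 0.48,  0.79, -0.69,  2.27,  1.13,  0.25,  1.64]))
60 25 (np.float64(3.13607046557175e-05), 0, array([ 0.74,  0.93, -0.92,  2.3 ,  1.46,  0.27,  1.46]))
60 35 (np.float64(3.8426877766012125e-05), 0, array([ 0.92,  1.08, -1.03,  2.31,  1.58,  0.25
[... 1914 characters left out ...]
6e-05), 0, array([ 0.06,  0.93, -0.86,  2.14,  1.25,  1.14, -1.53]))
-90 35 (np.float64(1.7417012459940888e-05), 0, array([-0.63,  0.83,  0.06,  2.11,  0.88,  0.68, -1.26]))
-90 45 (np.float64(1.4338658658966861e-05), 0, array([-0.72,  0.92,  0.07,  2.06,  0.89,  0.83, -1.34]))
-120 15 (np.float64(1.8778802638783947e-05), 0, array([-0.29,  0.74, -0.05,  2.07,  0.45,  0.56, -1.1 ]))
-120 25 (np.float64(1.4335793551709239e-05), 0, array([-0.41,  0.8 ,  0.  ,  1.97,  0.47,  0.74, -1.18]))
-120 35 (np.float64(2.15268053400137e-05), 0, array([-0.02,  1.02, -0.76,  1.86,  0.94,  1.34, -1.71]))
-120 45 (np.float64(3.4908667370375805e-05), 0, array([-0.16,  1.06, -0.62,  1.76,  0.87,  1.44, -1.66]))
```

Tilting 15° outward is reachable. A 15° wedge surface lifts the lip with only about 1 N even without friction, so I'll use that. First I simulate the path for joint limits.

```bash
cat > t2.py <<'E'
from ik import *
def jac(q):
    p,M=fk(q);J=np.zeros((6,7))
    for i in range(7):
        d=np.zeros(7);d[i]=1e-5;a,N=fk(q+d); J[:3,i]=(a-p)/1e-5; J[3:,i]=Ro.from_matrix(N@M.T).as_rotvec()/1e-5
    return p,M,J
def go(q,P_,R_,n=60):
    for _ in range(n):
        p,M,J=jac(q); e=np.r_[P_-p,(R_*Ro.from_matrix(M).inv()).as_rotvec()]
        s=min(1,20/max(np.linalg.norm(e[:3]),1e-9),.1/max(np.linalg.norm(e[3:]),1e-9)); e=e*s
        W=np.diag([.01]*3+[3]*3); Jw=W@J; ew=W@e
        dq=Jw.T@np.linalg.solve(Jw@Jw.T+1e-3*np.eye(6),ew); q=np.clip(q+dq,lo+.003,hi-.003)
    p,M=fk(q); return q,np.linalg.norm(p-P_),(R_*Ro.from_matrix(M).inv()).magnitude()
E
python3 - <<'E'
from t2 import *
q0=sensors.read_state()['qpos']; p,M=fk(q0); print(p,sensors.read_state()['eef_pos'])
for flip in(0,1):
  q=q0.copy()
  F=Ro.from_euler('z',180*flip,degrees=True)
  for tgt,t in [((-110,45,220),0),((-95,45,130),8),((-90,45,60),14),((-72,45,56),14),((-60,45,100),14),((-30,45,140),14)]:
    q,e,r=go(q,B(*tgt),tool(t)*F); print(flip,tgt,t,q.round(2),round(e,1),round(r,3))
E
```

```text
[498.45101136  39.717041   280.87847639] [498.42393884  39.64875965 280.84354699]
0 (-110, 45, 220) 0 [ 0.66  0.56 -1.21  2.13  0.67  0.91  0.78] 0.0 0.0
0 (-95, 45, 130) 8 [ 0.46  0.61 -0.93  2.32  1.13  0.56  0.38] 0.0 0.0
0 (-90, 45, 60) 14 [ 0.34  0.77 -0.78  2.45  1.89  0.55 -0.35] 0.0 0.0
0 (-72, 45, 56) 14 [ 0.33  0.77 -0.76  2.41  1.86  0.53 -0.3 ] 0.0 0.0
0 (-60, 45, 100) 14 [ 0.3   0.63 -0.68  2.36  1.56  0.4  -0.01] 0.0 0.0
0 (-30, 45, 140) 14 [ 0.34  0.57 -0.73  2.25  1.16  0.43  0.4 ] 0.0 0.0
1 (-110, 45, 220) 0 [ 0.05  0.32 -0.29  2.15  0.14  0.69 -1.75] 0.0 0.0
1 (-95, 45, 130) 8 [-0.06  0.46 -0.15  2.34  0.34  0.23 -1.94] 5.3 0.015
1 (-90, 45, 60) 14 [-0.34  0.58  0.23  2.46  0.88  0.23 -2.47] 145.8 0.415
1 (-72, 45, 56) 14 [ 0.39  0.81 -0.86  2.41  1.8   0.61 -2.94] 0.7 0.448
1 (-60, 45, 100) 14 [ 0.49  0.76 -1.02  2.35  1.54  0.66 -2.94] 0.0 0.196
1 (-30, 45, 140) 14 [ 0.53  0.7  -1.06  2.24  1.29  0.66 -2.87] 0.0 0.0
```

```bash
cat > m.py <<'E'
import sys
from h import *
# usage: m.py x y z tilt ... chain of box-frame targets; prints rel from current, then each from previous
p,R,s=cur(); print('now B',toB(p).round(1),'rv',(tool(0).inv()*R).as_rotvec(degrees=True).round(1),'F',RB.inv().apply(s['force']).round(1),s['qpos'].round(2),s['clock'])
a=list(map(float,sys.argv[1:]))
p0,R0=p,R
for i in range(0,len(a),4):
    P_,R_=B(*a[i:i+3]),tool(a[i+3]); print(a[i:i+4],rel(P_,R_,p0,R0)); p0,R0=P_,R_
E
python3 m.py -100 45 220 0 -92 45 130 8 -86 45 56 14
```

```text
now B [-23.9  26.8 280.8] rv [16.5 -8.7 35.7] F [ 0.7 -0.3  0.3] [ 0.37  0.68 -0.93  1.59  0.47  1.47  0.44] 4.8833
[-100.0, 45.0, 220.0, 0.0] [-13.7, -56.4, 80.4, -16.5, 8.7, -35.7]
[-92.0, 45.0, 130.0, 8.0] [-0.0, 8.0, 90.0, -8.0, 0.0, -0.0]
[-86.0, 45.0, 56.0, 14.0] [-0.0, -4.4, 74.1, -6.0, 0.0, -0.0]
```

Emit:
arm_command([
  [[-2,-9,8,-2.5,1.3,-5.5],[-4,-18,20,-5,2.7,-11],[-6,-28,35,-8,4,-17],[-9,-37,50,-10.5,5.5,-23],[-11,-46,65,-13,7,-28.5],[-13.7,-56.4,80,-16.5,8.7,-35.7],[-13.7,-56.4,80.4,-16.5,8.7,-35.7],[-13.7,-56.4,80.4,-16.5,8.7,-35.7]],
])

```text
clock: 5.55
eef_pos: [418.6, 43.6, 217.9]
tool_rot: [-3.137, -0.0, 1.734]
force: [0.6, 0.0, 0.8]
width: 0.1
```

```bash
python3 m.py -92 45 130 8 -86 45 56 14
```

```text
now B [-102.1   43.3  217.9] rv [ 0.3  0.  -0.3] F [ 0.6 -0.1  0.8] [ 0.64  0.56 -1.18  2.11  0.67  0.92  0.81] 5.55
[-92.0, 45.0, 130.0, 8.0] [1.6, 10.6, 87.9, -8.3, -0.0, 0.3]
[-86.0, 45.0, 56.0, 14.0] [-0.0, -4.4, 74.1, -6.0, 0.0, -0.0]
```

Emit:
arm_command([
  [[0,2,18,-1,0,0],[1,4,36,-3,0,0],[1,6,54,-5,0,0],[2,8,72,-7,0,0],[2,9,88,-8.3,0,0],[2,9,88,-8.3,0,0]],
])

```text
clock: 6.05
eef_pos: [428.4, 48.1, 128.8]
tool_rot: [3.002, -0.001, 1.733]
force: [-1.1, -0.3, -0.2]
width: 0.0
```

```bash
python3 m.py -88 45 56 14
```

```text
now B [-91.6  46.2 128.8] rv [-8.   0.  -0.2] F [-1.1 -0.1 -0.2] [ 0.44  0.61 -0.9   2.31  1.12  0.55  0.4 ] 6.05
[-88.0, 45.0, 56.0, 14.0] [-1.2, -6.5, 72.6, -6.0, -0.1, 0.2]
```

Emit:
arm_command([
  [[0,-1,14,-1,0,0],[0,-2,28,-2,0,0],[-1,-3,42,-3.5,0,0],[-1,-5,56,-5,0,0],[-1,-6,68,-6,0,0],[-1,-6.5,72.6,-6,0,0],[-1,-6.5,72.6,-6,0,0]],
])

```text
clock: 6.63
eef_pos: [434.2, 48.5, 56.9]
tool_rot: [2.895, -0.002, 1.732]
force: [0.2, -0.1, -0.7]
width: 0.1
```

```bash
python3 m.py -72.5 45 53 14; python3 -c "
from h import *
for n in('scene','wrist'): im=snap(n,n+'3')
im=dict(np.load('pics/scene3.npz'));crop(im,260,190,400,310,'s3c',5)"
```

```text
now B [-85.9  45.7  56.9] rv [-14.1   0.1  -0.2] F [ 0.2 -0.2 -0.7] [ 0.35  0.78 -0.79  2.45  1.89  0.56 -0.35] 6.6333
[-72.5, 45.0, 53.0, 14.0] [-0.7, 12.1, 7.1, 0.1, -0.1, 0.1]
```

View pics/s3c.png

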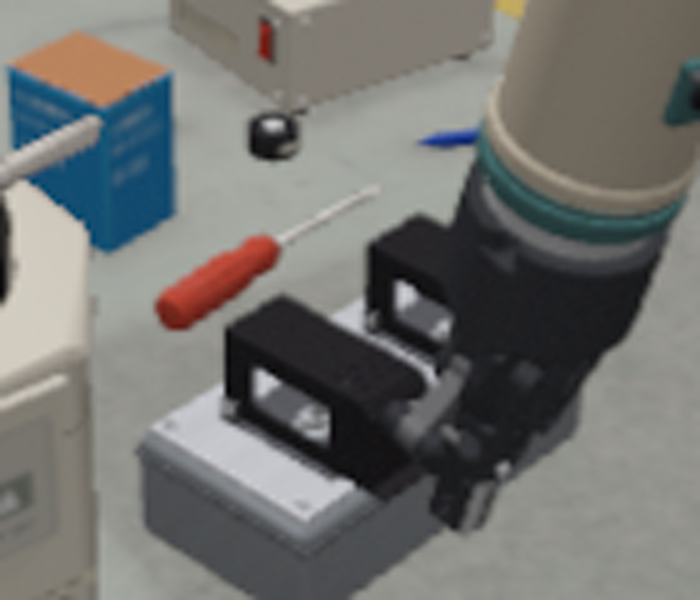

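View pics/wrist3.png

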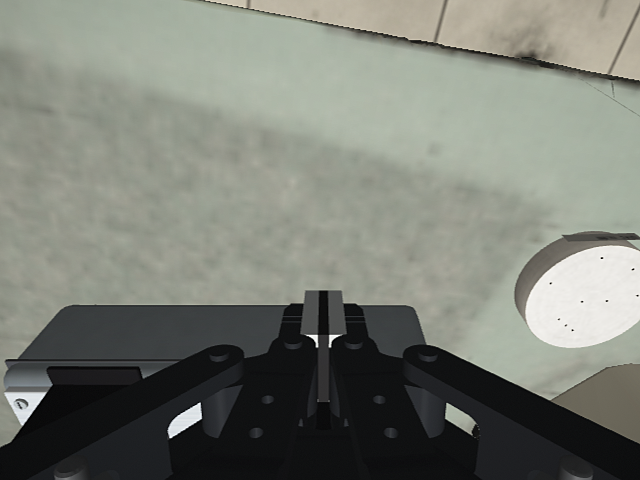

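The fingertip stands just in front of the left guard's lip, at about (460,500) in the crop, and is laterally centred. The other switch is clear. Moving under the lip.

Emit:
arm_command([
  [[-0.5,3,4,0,0,0],[-0.5,6,7,0,0,0],[-0.5,9,8.5,0,0,0],[-0.5,11.5,9.5,0,0,0],[-0.5,11.5,9.5,0,0,0]],
])

```text
clock: 7.15
eef_pos: [447.3, 50.0, 51.3]
tool_rot: [2.893, -0.001, 1.732]
force: [1.3, 1.1, 0.8]
width: -0.3
```

```bash
python3 m.py; python3 -c "
from h import *
im=snap('scene','scene4');crop(im,260,190,400,310,'s4c',5)"
```

```text
now B [-72.7  45.1  51.3] rv [-14.2   0.1  -0.2] F [1.4 0.8 0.8] [ 0.34  0.79 -0.77  2.42  1.89  0.56 -0.32] 7.15
```

View pics/s4c.png

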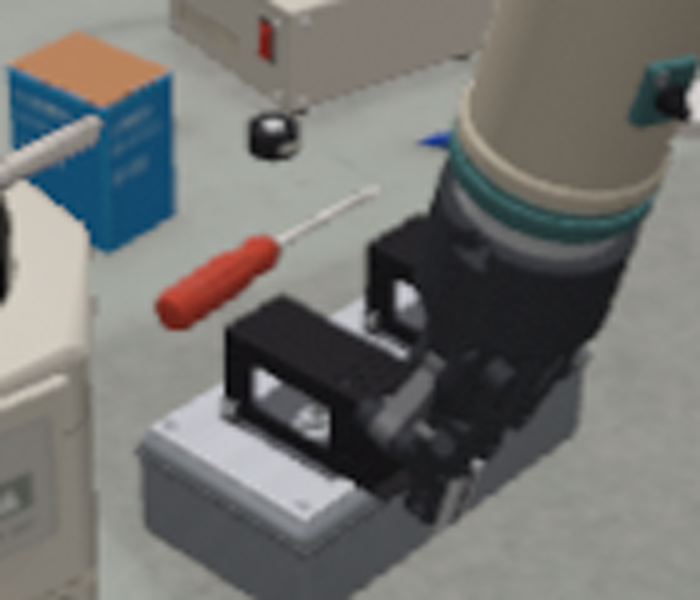

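Emit:
arm_command([
  [[0,2,-4,0,0,0],[0,3.5,-8,0,0,0],[0,4.5,-12,0,0,0],[0,6,-16,0,0,0],[0,8,-20,0,0,0],[0,10,-24,0,0,0],[0,10,-24,0,0,0]],
])

```text
clock: 7.78
eef_pos: [449.1, 50.3, 77.6]
tool_rot: [2.895, -0.002, 1.733]
force: [-5.4, -1.3, 0.7]
width: -0.2
```

```bash
python3 m.py; python3 -c "
from h import *
im=snap('scene','scene5');crop(im,260,190,400,310,'s5c',5)"
```

```text
now B [-70.9  45.1  77.6] rv [-14.1   0.1  -0.2] F [-5.6 -0.4  0.7] [ 0.33  0.71 -0.74  2.4   1.75  0.47 -0.2 ] 7.7833
```

View pics/s5c.png

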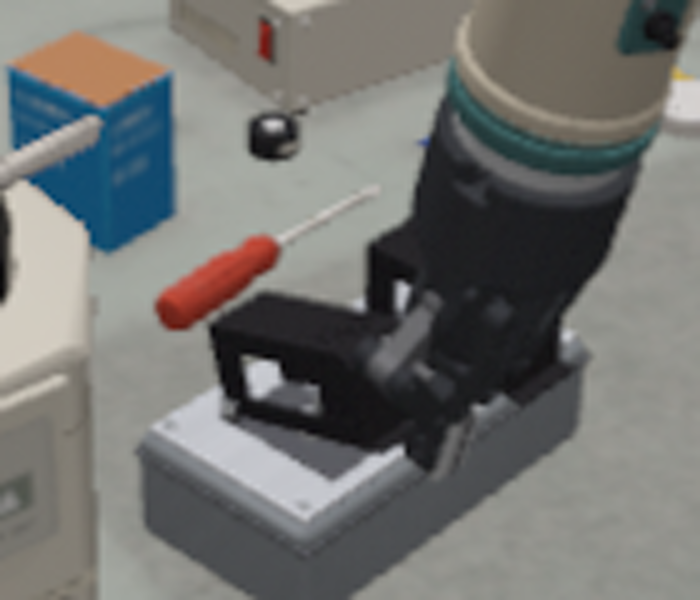

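The guard lifts cleanly; its lip rests on the fingertip at about (400,450). There is a small push of about 5 N, so I ease the forward bias and continue along the arc.

Emit:
arm_command([
  [[0,0,-4,0,0,0],[0,2,-8,0,0,0],[0,5,-12,0,0,0],[0,8,-15,0,0,0],[0,11,-18,0,0,0],[0,13.5,-21,0,0,0],[0,13.5,-21,0,0,0]],
])

```text
clock: 8.42
eef_pos: [460.1, 52.2, 102.0]
tool_rot: [2.89, -0.001, 1.733]
force: [0.4, -0.1, -0.2]
width: 0.2
```

```bash
python3 m.py; python3 -c "
from h import *
im=snap('scene','scene6');crop(im,260,190,400,310,'s6c',5)"
```

```text
now B [-59.7  45.3 102. ] rv [-14.4   0.1  -0.2] F [ 0.4 -0.1 -0.2] [ 0.31  0.63 -0.71  2.36  1.57  0.41 -0.02] 8.4167
```

View pics/s6c.png

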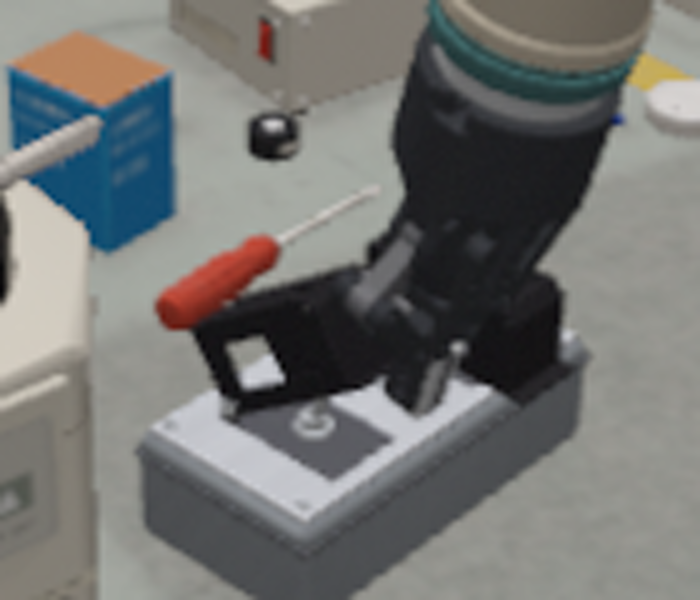

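Emit:
arm_command([
  [[0,6,-5,0,0,0],[0,12,-9,0,0,0],[0,17,-12,0,0,0],[0,22.5,-15,0,0,0],[0,29,-17.5,0,0,0],[0,35,-19.5,0,0,0],[0,41,-21,0,0,0],[0,47,-22,0,0,0],[0,47,-22,0,0,0]],
])

```text
clock: 9.22
eef_pos: [499.7, 58.6, 134.2]
tool_rot: [2.891, -0.002, 1.732]
force: [0.4, 0.1, 0.1]
width: 0.2
```

```bash
python3 m.py; python3 -c "
from h import *
im=snap('scene','scene7');crop(im,260,190,400,310,'s7c',5)"
```

```text
now B [-19.6  45.3 134.2] rv [-14.3   0.2  -0.2] F [0.4 0.1 0.1] [ 0.36  0.61 -0.77  2.23  1.21  0.46  0.36] 9.2167
```

View pics/s7c.png

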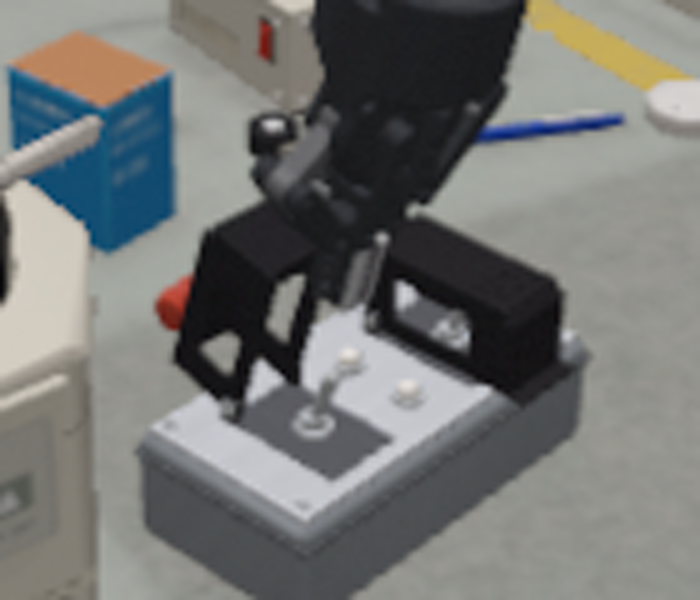

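The guard is at about 1.2 rad and the toggle is visible and uncovered. I push on to about 1.5.

Emit:
arm_command([
  [[0,6,-0.5,0,0,0],[0,12,-0.5,0,0,0],[0,18,-0.5,0,0,0],[0,25,-0.5,0,0,0],[0,27,-0.5,0,0,0],[0,27,-0.5,0,0,0],[0,15,-1,0,0,0],[0,0,-1,0,0,0],[0,-20,-1,0,0,0],[0,-45,-1,0,0,0],[0,-45,-1,0,0,0]],
])

```text
clock: 10.18
eef_pos: [448.6, 49.6, 121.9]
tool_rot: [2.901, -0.0, 1.734]
force: [-1.0, -0.7, 0.1]
width: -0.2
```

```bash
python3 m.py; python3 -c "
from h import *
im=snap('scene','scene8');crop(im,260,190,400,310,'s8c',5);im=snap('wrist','wrist8')"
```

```text
now B [-71.4  44.5 121.9] rv [-13.8   0.   -0.3] F [-1.1 -0.5  0.1] [ 0.31  0.57 -0.69  2.36  1.4   0.38  0.14] 10.1833
```

View pics/s8c.png

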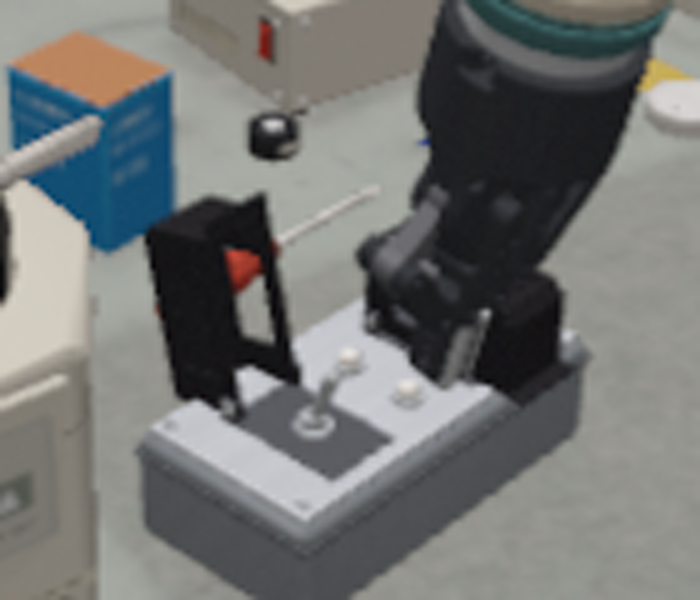

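View pics/wrist8.png

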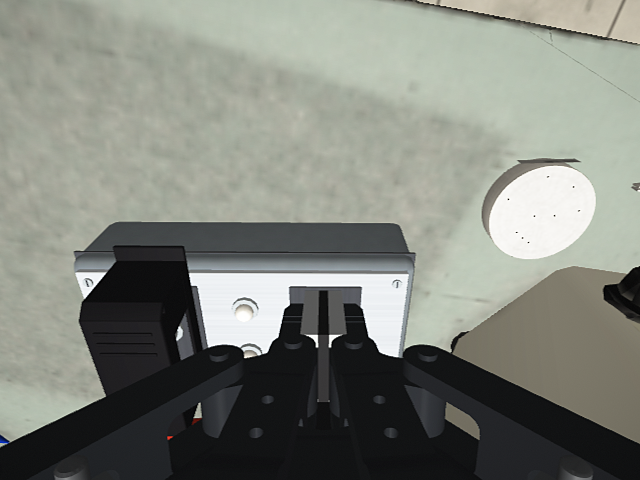

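The guard is fully back and stays there, and the box outline is unmoved. The toggle leans towards the robot with its tip near (340,370). Now I flip it.

```bash
python3 m.py -52 45 80 14 -17 45 80 14; python3 -c "
from h import *
im=dict(np.load('pics/scene8.npz')); p=cloud(im,285,222,325,275)
q=np.array([toB(x) for x in p]); m=(q[:,2]>75)&(abs(q[:,1]-45)<25)&(q[:,0]>5)
print(np.percentile(q[m],[1,50,99],axis=0).round(1))
m=(q[:,2]>125)&(abs(q[:,1]-45)<25)&(q[:,0]>5); print(np.percentile(q[m],[1,50,99],axis=0).round(1))
"
```

```text
now B [-66.3  45.  123.2] rv [-14.1   0.1  -0.3] F [ 0.4 -0.2  1.3] [ 0.32  0.57 -0.7   2.35  1.4   0.38  0.14] 10.2833
[-52.0, 45.0, 80.0, 14.0] [-0.1, 3.4, 45.4, 0.1, -0.1, 0.3]
[-17.0, 45.0, 80.0, 14.0] [-0.0, 34.0, 8.5, 0.0, 0.0, 0.0]
[[ 21.6  26.2  75.7]
 [ 48.8  53.2 117.4]
 [ 71.9  64.1 152.7]]
[[ 32.2  26.8 125.2]
 [ 44.8  55.4 139. ]
 [ 72.6  64.  153.4]]
```

Emit:
arm_command([
  [[0,1,12,0,0,0],[0,2,24,0,0,0],[0,3.4,36,0,0,0],[0,3.4,45,0,0,0],[0,3.4,45,0,0,0],[0,9,46.5,0,0,0],[0,15,48,0,0,0],[0,21,49.5,0,0,0],[0,25,50.5,0,0,0],[0,29,51.5,0,0,0],[0,33,52.5,0,0,0],[0,37,53.5,0,0,0],[0,37,53.5,0,0,0]],
])

```text
clock: 11.37
eef_pos: [504.7, 59.4, 81.0]
tool_rot: [2.892, -0.002, 1.732]
force: [-0.3, -0.2, 0.5]
width: -0.2
```

```bash
python3 m.py;  python3 -c "
from h import *
im=snap('scene','scene9');crop(im,260,190,400,310,'s9c',5)"
```

```text
now B [-14.6  45.3  81. ] rv [-14.3   0.1  -0.2] F [-0.3 -0.1  0.5] [ 0.26  0.7  -0.63  2.26  1.52  0.4   0.06] 11.3667
```

View pics/s9c.png

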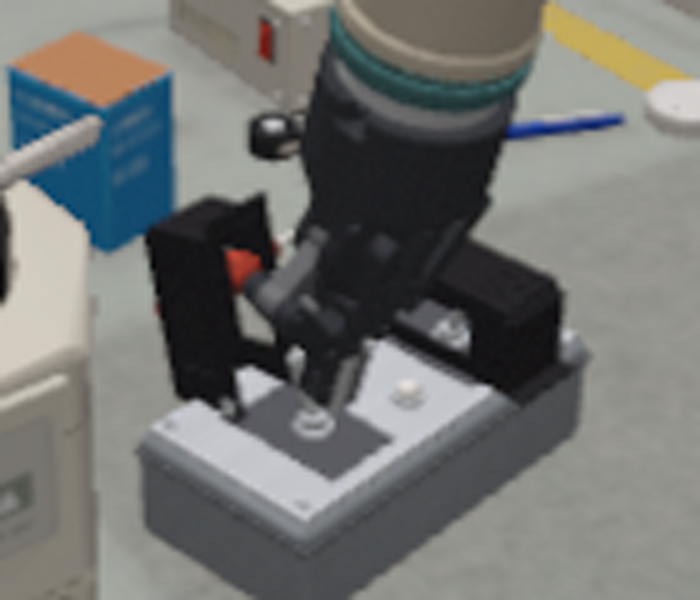

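The toggle flipped: its tip is now at (295,355), leaning back, with no residual force. I retreat, go up, and cross behind the guard with the tool vertical.

```bash
python3 m.py -65 45 110 14 -55 45 240 0 95 45 240 0 95 45 122 0; python3 - <<'E'
from t2 import *
q=sensors.read_state()['qpos']
for tgt,t in [((-65,45,110),14),((-55,45,240),0),((20,45,240),0),((95,45,240),0),((95,45,122),0),((30,45,122),0)]:
    q,e,r=go(q,B(*tgt),tool(t)); print(tgt,q.round(2),round(e,1))
E
```

```text
now B [-15.2  45.3  80.8] rv [-14.3   0.1  -0.2] F [-0.5 -0.2  0.6] [ 0.26  0.7  -0.63  2.26  1.52  0.4   0.06] 11.4167
[-65.0, 45.0, 110.0, 14.0] [-0.1, -41.1, -40.5, 0.3, -0.1, 0.2]
[-55.0, 45.0, 240.0, 0.0] [0.0, 41.2, -123.7, 14.0, -0.0, 0.0]
[95.0, 45.0, 240.0, 0.0] [0.0, 150.0, 0.0, 0.0, 0.0, 0.0]
[95.0, 45.0, 122.0, 0.0] [0.0, 0.0, 118.0, 0.0, 0.0, 0.0]
(-65, 45, 110) [ 0.29  0.6  -0.66  2.36  1.5   0.37  0.04] 0.0
(-55, 45, 240) [ 0.53  0.53 -1.02  1.98  0.56  0.95  0.95] 0.0
(20, 45, 240) [ 0.44  0.63 -0.97  1.79  0.6   1.05  0.97] 0.0
(95, 45, 240) [ 0.36  0.73 -0.93  1.59  0.62  1.15  1.01] 0.0
(95, 45, 122) [ 0.31  0.85 -0.84  1.7   0.76  0.95  0.9 ] 0.0
(30, 45, 122) [ 0.35  0.78 -0.84  1.88  0.78  0.85  0.83] 0.0
```

Emit:
arm_command([
  [[0,-10,-3,0,0,0],[0,-22,-12,0,0,0],[0,-34,-26,0,0,0],[0,-41,-40,0,0,0],[0,-41,-40,0,0,0]],
])

```text
clock: 11.83
eef_pos: [452.6, 50.7, 110.4]
tool_rot: [2.894, -0.001, 1.733]
force: [0.4, -0.3, 0.4]
width: 0.0
```

Emit:
arm_command([
  [[0,4,-20,1,0,0],[0,10,-40,3,0,0],[0,17,-60,6,0,0],[0,25,-80,9,0,0],[0,33,-100,12,0,0],[0,41,-124,14,0,0],[0,41,-124,14,0,0],[0,41,-124,14,0,0]],
])

```text
clock: 12.5
eef_pos: [465.7, 52.4, 240.5]
tool_rot: [3.135, -0.002, 1.73]
force: [-0.3, 0.7, -0.7]
width: -0.3
```

```bash
python3 m.py 95 45 240 0; python3 -c "
from h import *
im=snap('scene','scene10');crop(im,260,190,400,310,'s10c',5);im=snap('wrist','w10')"
```

```text
now B [-54.2  44.6 240.5] rv [-0.4  0.1 -0.1] F [-0.2  0.8 -0.7] [ 0.52  0.52 -1.01  1.98  0.55  0.93  0.97] 12.5
[95.0, 45.0, 240.0, 0.0] [0.2, 149.2, 1.6, 0.4, -0.1, 0.1]
```

View pics/s10c.png

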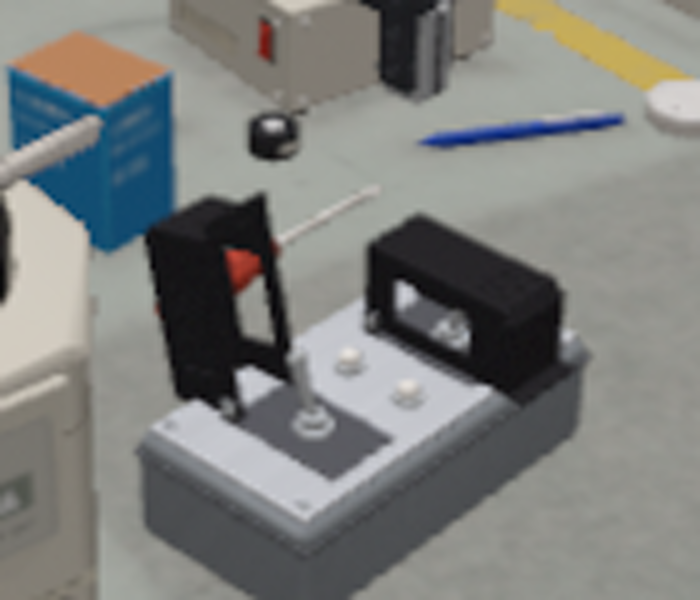

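The toggle is on, its tip at (300,355) leaning back, and the guard is open. The tester's lever at (95,130) may be near the hand's path, so I check clearance.

```bash
python3 -c "
from h import *
for f,w in(('scene8',(255,205,290,240)),('top0',(225,250,260,280))):
    im=dict(np.load('pics/%s.npz'%f)); p=cloud(im,*w); m=(p[:,2]>150)&(p[:,2]<300)&(p[:,1]<215); q=p[m]
    print(f,len(q)); q=q[np.argsort(q[:,1])]; print(q[:8].round(0).tolist()); print(toB(q[0]))
"
```

```text
scene8 406
[[570.0, 122.0, 205.0], [570.0, 124.0, 204.0], [570.0, 124.0, 208.0], [573.0, 125.0, 207.0], [569.0, 125.0, 202.0], [568.0, 126.0, 207.0], [572.0, 126.0, 196.0], [575.0, 126.0, 207.0]]
[ 59.76231843  96.98816885 205.37994164]
top0 363
[[571.0, 123.0, 204.0], [573.0, 123.0, 201.0], [575.0, 124.0, 198.0], [572.0, 124.0, 208.0], [577.0, 124.0, 207.0], [575.0, 125.0, 207.0], [571.0, 125.0, 206.0], [569.0, 125.0, 201.0]]
[ 60.60957351  97.6583431  204.30520156]
```

```bash
python3 -c "
from h import *
im=dict(np.load('pics/w10.npz')); p=cloud(im,0,0,640,480); P0,R,s=cur()
t=R.inv().apply(p-P0); m=(t[:,2]<5)&(t[:,2]>-140)&(abs(t[:,0])<120)&(abs(t[:,1])<80); t=t[m]
for z in range(-130,10,10):
    u=t[(t[:,2]>=z)&(t[:,2]<z+10)]
    if len(u): print(z,len(u),u.min(0).round(),u.max(0).round())
"; python3 m.py 95 30 240 0 95 30 132 0
```

```text
-100 3693 [-49. -20. -97.] [ 18. -13. -90.]
-90 17173 [-59. -17. -90.] [ 57.  -2. -80.]
-80 18739 [-58. -17. -80.] [ 57.   8. -70.]
-70 9168 [-50. -17. -70.] [ 49.  10. -60.]
-60 10587 [-42. -13. -60.] [ 41.  11. -50.]
-50 3593 [-34. -13. -50.] [ 33.  14. -40.]
-40 1531 [-14. -11. -40.] [ 13.  13. -30.]
-30 1166 [-14. -10. -30.] [ 13.  -5. -20.]
-20 959 [-14. -10. -20.] [ 13.  -5. -10.]
-10 377 [-13. -10. -10.] [12. -5. -3.]
now B [-57.1  44.2 238.6] rv [-0.1  0.1 -0.2] F [ 0.1  0.6 -1.2] [ 0.52  0.52 -1.    1.99  0.55  0.93  0.97] 12.6
[95.0, 30.0, 240.0, 0.0] [-14.7, 152.1, -1.2, 0.1, -0.1, 0.2]
[95.0, 30.0, 132.0, 0.0] [0.0, 0.0, 108.0, 0.0, 0.0, 0.0]
```

The linkage is ±59 mm wide at 70–90 mm above the tip, and the lever is only 52 mm off the guard's centre line. So I pass with the tool at box y≈28, pushing the guard right of centre.

Emit:
arm_command([
  [[-4,15,-1,0,0,0],[-8,35,-1,0,0,0],[-12,55,-1,0,0,0],[-16,75,-1,0,0,0],[-16.5,95,-1,0,0,0],[-16.5,115,-1,0,0,0],[-16.5,135,-1,0,0,0],[-16.5,152,-1,0,0,0],[-16.5,152,-1,0,0,0],[-16.5,152,-1,0,0,0]],
])

```text
clock: 13.43
eef_pos: [614.9, 60.7, 239.1]
tool_rot: [-3.141, -0.001, 1.733]
force: [-0.9, -0.3, -0.3]
width: -0.1
```

```bash
python3 m.py 95 28 132 0
```

```text
now B [ 94.5  29.3 239.1] rv [ 0.   0.1 -0.3] F [-1.  -0.1 -0.3] [ 0.38  0.72 -0.92  1.59  0.61  1.14  1.05] 13.4333
[95.0, 28.0, 132.0, 0.0] [-1.4, 0.5, 107.1, -0.0, -0.1, 0.3]
```

Emit:
arm_command([
  [[-1,0,20,0,0,0],[-1.5,0,40,0,0,0],[-1.5,0,60,0,0,0],[-1.5,0,80,0,0,0],[-1.5,0,95,0,0,0],[-1.5,0,107,0,0,0],[-1.5,0,107,0,0,0]],
])

```text
clock: 14.02
eef_pos: [613.7, 58.3, 131.2]
tool_rot: [-3.139, -0.001, 1.733]
force: [-0.4, 0.1, -0.1]
width: -0.4
```

```bash
python3 m.py 22 28 132 0; python3 -c "
from h import *
im=snap('scene','scene11');crop(im,250,180,390,300,'s11c',5)"
```

```text
now B [ 92.9  27.1 131.2] rv [ 0.1  0.  -0.3] F [-0.4  0.2 -0.1] [ 0.34  0.84 -0.83  1.69  0.73  0.96  0.96] 14.0167
[22.0, 28.0, 132.0, 0.0] [1.2, -70.9, -0.6, -0.1, -0.0, 0.3]
```

View pics/s11c.png

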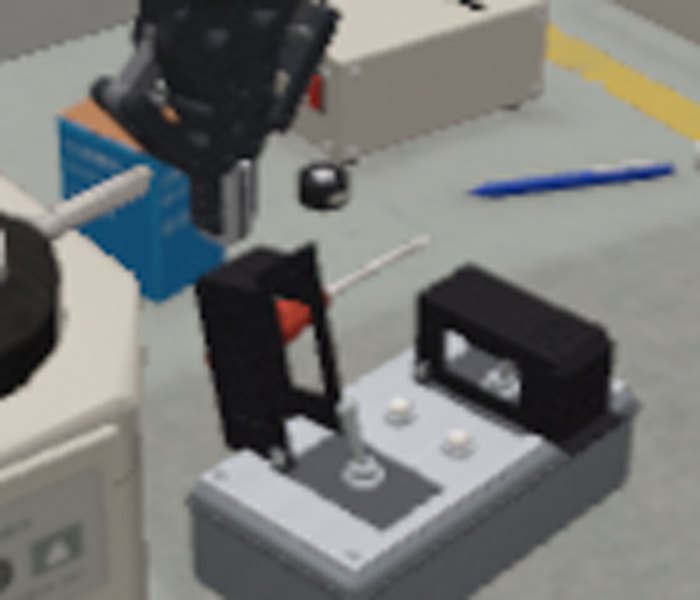

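The fingertip is behind the guard at (240,220) and the lever tip at (148,178) clears the linkage. Pulling forward.

Emit:
arm_command([
  [[0,-5,0,0,0,0],[0,-10,0,0,0,0],[0,-15,0,0,0,0],[0,-20,0,0,0,0],[0,-25,0,0,0,0],[0,-30,0,0,0,0],[0,-30,0,0,0,0]],
])

```text
clock: 14.65
eef_pos: [593.8, 55.9, 139.3]
tool_rot: [3.121, -0.002, 1.732]
force: [8.5, 0.0, 14.6]
width: 0.1
```

```bash
python3 m.py; python3 -c "
from h import *
im=snap('scene','scene12');crop(im,250,180,390,300,'s12c',5)"
```

```text
now B [ 72.9  27.9 139.3] rv [-1.2  0.1 -0.2] F [ 8.4 -1.3 14.6] [ 0.36  0.8  -0.84  1.76  0.74  0.91  0.93] 14.65
```

View pics/s12c.png

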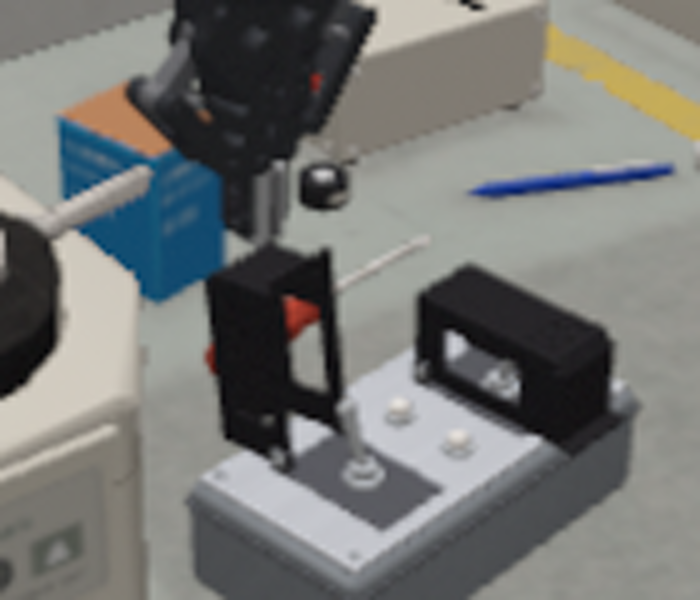

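The tip was too high. It caught on the guard's bevel, with 15 N pushing up. I back off and go lower.

Emit:
arm_command([
  [[0,8,-8,0,0,0],[0,16,-8,0,0,0],[0,24,-6,0,0,0],[0,32,-4,0,0,0],[-1,32,5,0,0,0],[-1,32,12,0,0,0],[-1,32,17,0,0,0],[-1,32,17,0,0,0]],
])

```text
clock: 15.37
eef_pos: [616.9, 58.2, 114.7]
tool_rot: [-3.141, -0.002, 1.733]
force: [-0.4, -0.4, -0.3]
width: 0.2
```

```bash
python3 m.py 36 27 115 0; python3 -c "
from h import *
im=snap('scene','scene13');crop(im,250,180,390,300,'s13c',5)"
```

```text
now B [ 96.1  26.5 114.7] rv [ 0.1  0.1 -0.2] F [-0.4 -0.3 -0.3] [ 0.33  0.86 -0.82  1.69  0.76  0.93  0.94] 15.3667
[36.0, 27.0, 115.0, 0.0] [0.8, -60.1, -0.2, -0.1, -0.1, 0.2]
```

View pics/s13c.png

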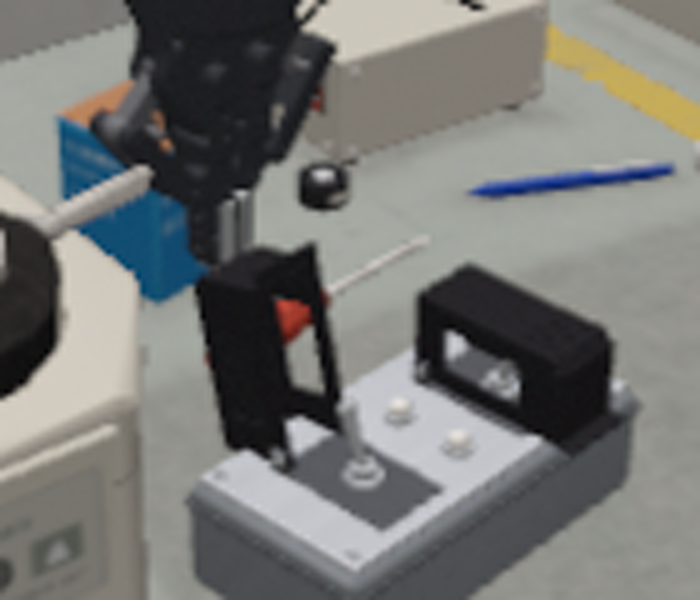

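Emit:
arm_command([
  [[0,-5,0,0,0,0],[0,-10,0,0,0,0],[0,-15,0,0,0,0],[0,-20,0,0,0,0],[0,-25,0,0,0,0],[0,-28,0,0,0,0],[0,-28,0,0,0,0]],
])

```text
clock: 16.0
eef_pos: [590.2, 53.8, 117.0]
tool_rot: [3.139, -0.001, 1.733]
force: [0.5, -0.4, 0.3]
width: 0.1
```

```bash
python3 m.py 36 27 115 0; python3 -c "
from h import *
im=snap('scene','scene14');crop(im,250,180,390,300,'s14c',5)"
```

```text
now B [ 69.   26.4 117. ] rv [-0.1  0.1 -0.2] F [ 0.4 -0.5  0.3] [ 0.35  0.83 -0.82  1.77  0.76  0.89  0.91] 16.0
[36.0, 27.0, 115.0, 0.0] [0.7, -33.0, 2.0, 0.1, -0.1, 0.2]
```

View pics/s14c.png

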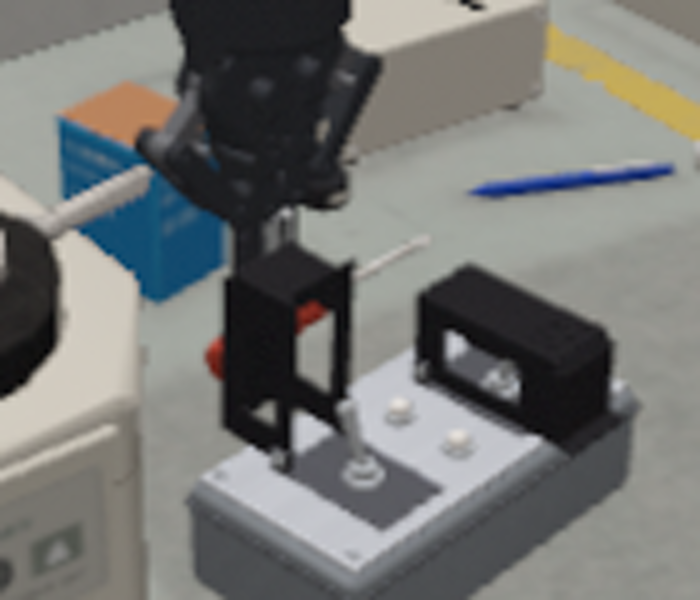

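The guard tips forward to about 1.55 rad with almost no force. Continuing.

Emit:
arm_command([
  [[0,-5,0,0,0,0],[0,-10,0,0,0,0],[0,-15,0,0,0,0],[0,-20,0,0,0,0],[0,-25,1,0,0,0],[0,-25,1,0,0,0]],
])

```text
clock: 16.55
eef_pos: [564.8, 49.7, 115.5]
tool_rot: [3.14, -0.001, 1.733]
force: [0.3, -0.2, -0.6]
width: -0.1
```

```bash
python3 m.py 36 27 115 0; python3 -c "
from h import *
im=snap('scene','scene15');crop(im,250,180,390,300,'s15c',5)"
```

```text
now B [ 43.3  26.3 115.5] rv [-0.1  0.1 -0.2] F [ 0.2 -0.2 -0.6] [ 0.36  0.8  -0.82  1.84  0.77  0.85  0.88] 16.55
[36.0, 27.0, 115.0, 0.0] [0.7, -7.3, 0.5, 0.1, -0.1, 0.2]
```

View pics/s15c.png

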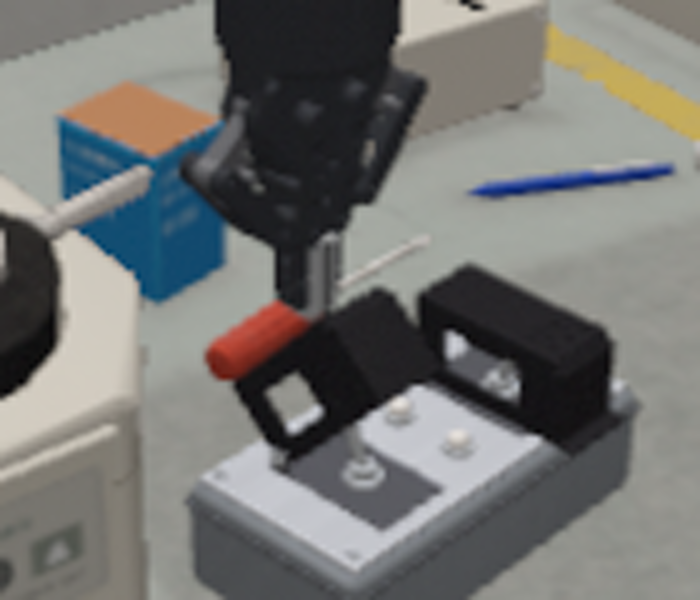

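The guard is at about 0.85–0.9, over the toggle. A few millimetres more, then the finger lifts away.

Emit:
arm_command([
  [[0,-4,0,0,0,0],[0,-8,0,0,0,0],[0,-12,0,0,0,0],[0,-16,0,0,0,0],[0,-18,0,0,0,0],[0,-18,-15,0,0,0],[0,-18,-40,0,0,0],[0,-18,-70,0,0,0],[0,-18,-100,0,0,0],[0,-18,-100,0,0,0]],
])

```text
clock: 17.43
eef_pos: [551.2, 48.8, 221.0]
tool_rot: [3.129, -0.002, 1.733]
force: [0.6, 0.5, -0.3]
width: -0.3
```

```bash
python3 m.py; python3 -c "
from h import *
im=snap('scene','scene16');crop(im,250,180,390,300,'s16c',5);im=snap('top','top16')
a=dict(np.load('pics/scene16.npz')); p=cloud(a,270,220,400,320); b=dict(np.load('pics/scene0.npz')); p0=cloud(b,270,220,400,320)
for pp in(p0,p):
    q=np.array([toB(x) for x in pp]); 
    for s in(45,-45):
        m=(abs(q[:,1]-s)<15)&(q[:,2]>102)&(q[:,2]<115)&(abs(q[:,0]+10)<60); print(s,np.percentile(q[m],[1,50,99],axis=0).round(1).tolist())
    m=(q[:,2]>20)&(q[:,2]<50)&(abs(q[:,0]+50)<8)&(abs(q[:,1])<80); A=np.c_[q[m][:,1],np.ones(m.sum())]; print('front wall slope,x',np.linalg.lstsq(A,q[m][:,0],rcond=None)[0].round(3))
    m=(q[:,2]>20)&(q[:,2]<45)&(abs(q[:,1]-95)<8)&(abs(q[:,0])<45); print('left wall y',np.median(q[m][:,1]).round(2))
"
```

```text
now B [ 29.7  27.5 221. ] rv [-0.7  0.1 -0.2] F [ 0.6  0.4 -0.3] [ 0.45  0.65 -0.94  1.8   0.62  1.    0.99] 17.4333
45 [[-53.6, 30.8, 102.6], [-15.5, 45.3, 106.3], [27.3, 59.6, 108.6]]
-45 [[-53.8, -59.6, 102.6], [-16.2, -44.7, 106.3], [27.3, -30.2, 108.8]]
front wall slope,x [-1.000e-03 -4.911e+01]
left wall y 94.14
45 [[-54.4, 30.4, 102.5], [-15.9, 45.0, 106.2], [27.4, 59.8, 108.4]]
-45 [[-53.1, -59.8, 102.5], [-15.6, -45.0, 106.3], [27.1, -30.4, 108.7]]
front wall slope,x [  0.    -49.064]
left wall y 94.26
```

View pics/s16c.png

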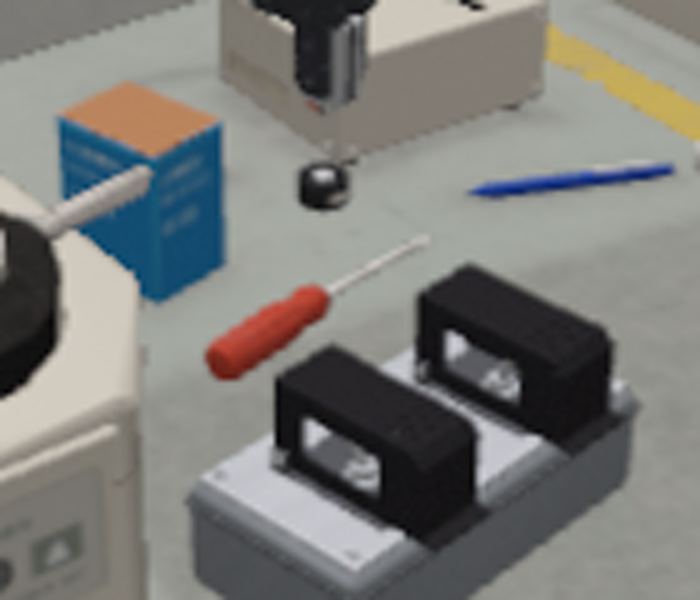

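The left guard is shut level with the right one, and the box is unmoved to within about 0.2 mm. One last check of the toggle through the window and of the bystanders.

```bash
python3 -c "
from h import *
a=dict(np.load('pics/scene16.npz'));b=dict(np.load('pics/scene0.npz'))
cs=[cv2.resize(x['pixels'][250:285,300:360,::-1],None,fx=6,fy=6,interpolation=cv2.INTER_CUBIC) for x in(b,a)]
cv2.imwrite('pics/cmp.png',np.hstack(cs))
for n in('scene','top'):
    a=np.load('pics/%s16.npz'%n)['pixels'].astype(int);b=np.load('pics/%s0.npz'%n)['pixels'].astype(int)
    d=(abs(a-b).max(2)>50).astype(np.uint8); k,l,s,c=cv2.connectedComponentsWithStats(d); print(n,[x.tolist() for x in s[1:] if x[4]>15])
"
```

```text
scene [[294, 0, 41, 31, 750], [357, 0, 7, 13, 74], [560, 0, 45, 46, 1342], [344, 12, 5, 8, 35], [605, 20, 35, 19, 379], [322, 30, 9, 3, 16], [332, 31, 9, 6, 33], [569, 35, 71, 99, 2571], [298, 40, 22, 4, 25], [567, 40, 44, 25, 406], [297, 46, 43, 13, 332], [295, 63, 12, 17, 166], [296, 102, 42, 13, 357], [297, 112, 17, 11, 66], [331, 113, 6, 6, 18], [292, 125, 50, 44, 1656], [572, 128, 65, 88, 2940], [633, 169, 7, 4, 19], [298, 175, 29, 26, 365], [584, 182, 56, 168, 4308], [632, 223, 4, 8, 24], [573, 234, 37, 78, 1154], [615, 236, 11, 13, 94], [625, 243, 15, 27, 180], [555, 246, 33, 72, 1080], [570, 314, 15, 34, 83], [554, 317, 5, 6, 18], [556, 322, 6, 12, 33]]
top [[233, 221, 138, 138, 6197], [220, 253, 28, 28, 180], [308, 258, 5, 4, 16], [293, 346, 16, 18, 47], [328, 360, 45, 45, 366], [359, 360, 56, 34, 648], [309, 366, 17, 20, 70], [356, 397, 12, 34, 186], [387, 412, 19, 2, 20], [363, 424, 42, 56, 941], [365, 432, 2, 13, 16], [468, 440, 55, 40, 169], [409, 477, 13, 3, 22]]
```

View pics/cmp.png

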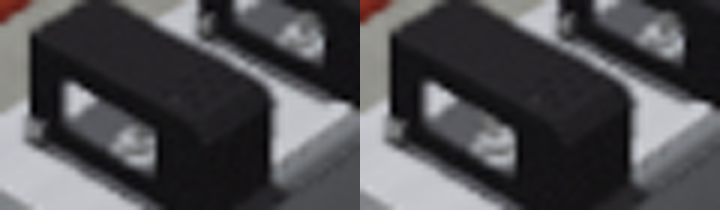

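```bash
python3 -c "
from h import *
s=sensors.read_state(); print(s['clock'],s['force'].round(1)); print(order.finish_job())"
```

```text
17.5333 [ 0.3  1.2 -0. ]
the job is handed in; nothing more can be done
None
```

The left-hand switch is on and its guard is shut over it. I handed the job in at 17.5 s, with the gripper more than 100 mm above the box and touching nothing.

1. **Guard open:** I lifted it by its lip with the shut fingertips, tool tilted 14°, and pushed it past 1.4 rad. It then rested open on its stop, and its measured back edge matched the fully open position.
2. **Toggle:** I pushed it to the back. The pictures before closing showed it leaning back, away from the robot.
3. **Guard shut:** I tipped it forward from behind until it dropped.

**Last checks**
- The left guard's top is level with the right one's, and its measurements match the start within about 1 mm.
- The box moved by no more than about 0.2 mm, and the right guard is unchanged.
- The screwdriver, puck, lever and other nearby things look the same in the scene pictures. The camera differences were almost all the robot itself. One small patch in the top view, by the tester's lever, I put down to the arm without checking it separately.
- With the guard shut, the toggle shows only faintly through the side window, so its "on" state rests mainly on the picture taken just before closing.

**What did not go smoothly**
- A first 45° tilt was out of the arm's reach and ended early over the box, without contact.
- The first try at closing the guard caught on its bevel at about 17 N. I backed off and repeated it lower without trouble.

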